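# Put the glaze tests with their pots and load the stencil jig

### The job

Take the two stacks of small tiles on the kiln bat apart: lay each glazed test tile flat and centred on the lid of the pot that has a dab of the same colour, leaving the pots where they stand. Lay the plain unglazed tile in the window of the stencil jig and press it down until the spring bed catches and the tile stays flush with the jig's top. Set every tile down, do not let it fall.

Things in the scene. Friction and masses are not known exactly. Their poses are not given: they have to be found in the camera images.
- tile_blue: Cobalt blue tile, 60 x 60 x 14 mm, about 0.1 kg, dip-glazed on the face and sides, bare clay at the foot. In one of two loose stacks (three and two tiles, each twisted against the one below, so corners show) on a pale kiln bat 12 mm high; stack and layer vary. Origin: centre of the underside; x, y along the sides, z up.
- tile_ochre: Ochre yellow tile, 60 x 60 x 14 mm, about 0.1 kg, dip-glazed on the face and sides, bare clay at the foot. In one of two loose stacks (three and two tiles, each twisted against the one below, so corners show) on a pale kiln bat 12 mm high; stack and layer vary. Origin: centre of the underside; x, y along the sides, z up.
- tile_green: Dark green tile, 60 x 60 x 14 mm, about 0.1 kg, dip-glazed on the face and sides, bare clay at the foot. In one of two loose stacks (three and two tiles, each twisted against the one below, so corners show) on a pale kiln bat 12 mm high; stack and layer vary. Origin: centre of the underside; x, y along the sides, z up.
- tile_red: Oxblood red tile, 60 x 60 x 14 mm, about 0.1 kg, dip-glazed on the face and sides, bare clay at the foot. In one of two loose stacks (three and two tiles, each twisted against the one below, so corners show) on a pale kiln bat 12 mm high; stack and layer vary. Origin: centre of the underside; x, y along the sides, z up.
- tile_plain: Plain tile, 60 x 60 x 14 mm, about 0.1 kg, unglazed matt pinkish clay all over. In one of two loose stacks (three and two tiles, each twisted against the one below, so corners show) on a pale kiln bat 12 mm high; stack and layer vary. Origin: centre of the underside; x, y along the sides, z up.
- pot_blue: Screw-lid glaze pot, white with a blue lid, 64 mm across, 70 mm high, about 0.25 kg, standing loose, with a round dab of blue glaze (38 mm) on its flat lid. Target of the blue tile. Origin: centre of the underside; z up; the lid's top is 70 mm above it.
- pot_ochre: Screw-lid glaze pot, ochre with a black lid, 54 mm across, 55 mm high, about 0.25 kg, standing loose, with a round dab of ochre glaze (38 mm) on its flat lid. Target of the ochre tile. Origin: centre of the underside; z up; the lid's top is 55 mm above it.
- pot_green: Screw-lid glaze pot, white with a black lid, 60 mm across, 62 mm high, about 0.25 kg, standing loose, with a round dab of green glaze (38 mm) on its flat lid. Target of the green tile. Origin: centre of the underside; z up; the lid's top is 62 mm above it.
- pot_red: Screw-lid glaze pot, white with a black lid, 60 mm across, 62 mm high, about 0.25 kg, standing loose, with a round dab of red glaze (38 mm) on its flat lid. Target of the red tile. Origin: centre of the underside; z up; the lid's top is 62 mm above it.
- jig: Fixed stencil jig, 156 mm square, origin under its centre, axes along its sides. Corner blocks, top 40 mm up, round a 70 mm square window (edges sloped out 5 mm); finger slots 42 mm wide mid each side. Sprung black bed in it, top 37 mm up: a tile laid on it stands 11 mm proud. Pressed 12 mm (10 N; stop at 13) it latches at 11, tile flush, underside 26 mm up. Red tab (-x side) frees it.
Things that resemble listed ones, but are neither listed nor needed, are in the scene too. Of the things like the tile_ochre, leave any that is pink; of the rest the larger one is meant.

How it is judged (in metres and radians):
At the end, for the whole second after the job is handed in: Each glazed tile lies flat on the lid of the pot with its colour, within 12 mm of its centre; the pots stand upright, moved under 40 mm; the plain tile lies flat in the jig window within 9 mm, latched with its underside 22 to 30 mm above the bench (26 mm as designed); all at rest (horizontal distance between tile_blue and pot_blue below 0.012 m and z of tile_blue in the frame of pot_blue between 0.066 and 0.074 m and angle between each of tile_blue, pot_blue, tile_ochre, pot_ochre, tile_green, pot_green, tile_red, pot_red, tile_plain's own z axis and vertical below 0.1 rad and distance of each of pot_blue, pot_ochre, pot_green, pot_red from where it was at the start of the episode below 0.04 m and linear speed of each of tile_blue, tile_ochre, tile_green, tile_red, tile_plain below 0.02 m/s and horizontal distance between tile_ochre and pot_ochre below 0.012 m and z of tile_ochre in the frame of pot_ochre between 0.051 and 0.059 m and horizontal distance between tile_green and pot_green below 0.012 m and z of tile_green in the frame of pot_green between 0.058 and 0.066 m and horizontal distance between tile_red and pot_red below 0.012 m and z of tile_red in the frame of pot_red between 0.058 and 0.066 m and horizontal distance between tile_plain and jig below 0.009 m and z of tile_plain in the frame of jig between 0.022 and 0.03 m); the robot touches nothing.
It fails at once if a tile is let fall (faster than 0.75 m/s while not held, a fall of about 30 mm) ((linear speed of tile_plain above 0.75 m/s and not (contact force between the fingers and tile_plain above 0.05 N)) or (linear speed of tile_blue above 0.75 m/s and not (contact force between the fingers and tile_blue above 0.05 N)) or (linear speed of tile_green above 0.75 m/s and not (contact force between the fingers and tile_green above 0.05 N)) or (linear speed of tile_red above 0.75 m/s and not (contact force between the fingers and tile_red above 0.05 N)) or (linear speed of tile_ochre above 0.75 m/s and not (contact force between the fingers and tile_ochre above 0.05 N))).
It also fails if it takes over 128 s, if anything falls off the work surface, if the arm or the gripper's body presses on something with over 40 N, if the wrist force passes 120 N, or if a joint passes its speed limit or range.

### The arm

A 6-joint arm with a two-finger parallel gripper is mounted at the origin on the work surface; the furniture and walls round the work are solid. World frame = base frame: x ahead of the robot, y to its left, z up, the work surface at z = 0. Lengths are in m, angles in degrees, forces in N, time in s.
With the tool pointing down it reaches from about 0.35 to 0.975 m from the base axis. Payload 4.9 kg.
Tool frame: the origin (TCP) lies midway between the tips of the shut fingers; the grasp point (between the pads) lies 19 mm behind it; y points along the fingers, x is the direction in which the jaws open and shut, and the axes are right-handed (so a half turn about y gives the same grasp; the last joint's range is limited). The gripper opens to 85 mm and grips with 20 to 120 N. Pads are 22 mm wide; open, the fingers measure 114 mm over their backs; the gripper's body (76 mm by 85 mm) begins 54 mm behind the grasp point. The pads swing forward as they close: fully open they stand 13 mm farther back than shut.
Start: joints at [68.411, 3.019, 92.412, -0, 84.569, -6.818], TCP at [0.159, 0.604, 0.207] pointing down, gripper open.
Joint ranges: [-172.51, 172.51], [-57.92, 126.97], [3.15, 148.05], [-58.71, 238.71], [5.1, 150.11], [-179.66, 179.66]. Speed limits (degrees/s): [147.25, 147.25, 180, 180, 180, 180].

### API

Orientations are given as a 3x3 rotation matrix whose columns are the frame's x, y, z axes.
In Python, from cell import robot gives the robot as it stands.
- The arm moves only by the shell command python3 -m creep 'ROWS' [OPENING] [FORCE]. ROWS is JSON, a list of rows, each a list of 4 numbers: the shift along the tool's x, y, z in cm, then the turn about the tool's y in rad. In form: [[tx, ty, tz, twist], ...]. A call has 1 to 12 rows; each row shifts and turns the commanded pose from where the row before left it, along the tool's axes as they then stand; what a row does not reach is not made up. A row lasts 1/8 s, in which the tool goes at most 62.5 mm and 10.7 degrees, less where a joint would pass 70% of its speed; a pose out of reach is approached as far as the arm can. A call with a gripper value outside its range is refused whole. OPENING is the opening, from -1 (shut) to 1 (fully open), set as the call begins (- or left out, the last holds). The fingers move at their own pace and stop on an object; FORCE is the grip in N (left out, the last holds). Time passes only in rows, so rows that do not move let the fingers close. It gives the time, the measured TCP pose, the force and the opening at its end, in the units of the state.
- robot.observe(): the state, without advancing time (a new reading comes with each control period).
- robot.snapshot(name): name is "side" or "top" or "wrist"; returns the picture (420x560x3 uint8, blue, green, red); there is no depth.
- robot.get_calibration(name): a dict with "K" (3x3 intrinsics, pixels), "R" (3x3) and "t" (3): a world point X has camera coordinates R X + t. Camera axes: x right, y down, z forward; pixel columns grow to the right and rows downward; lengths in m; the calibration is good to about 2 mm. A picture is of the moment at which its call begins: read the wrist's pose just before it. get_calibration takes no time and is no camera call; for the wrist camera it gives the pose at the moment of the call.
- robot.job_done(): hands the job in, once; it reports no verdict.
The state is a dict: "time_s": time; "joint_positions": joint angles; "joint_vel": joint speeds; "effort": joint torques, N m; "tcp_pos": TCP position; "orientation": TCP orientation; "force": force on the tool from outside, world axes, zero at the start; "ft_torque": the same for the moment, N m; "finger_gap": finger opening in m.
Only numpy, scipy, OpenCV 4.12 (cv2) and the standard library are available. Lean on these libraries where they do the work, as an engineer would, in place of code of your own. Each camera call takes 0.05 s, during which the arm holds its last target.

## Working session

There is one attempt and no reset: what is moved stays moved. The work goes in short steps, Python scripts to look and compute and a shell command to move; the robot and the scene stay as the last step left them, time stands still between calls to the robot, and variables do not carry over. Pictures are saved under pics/ and viewed, and the job is handed in when it is done.

```bash
ls; mkdir -p pics; python3 - <<'E'
from cell import robot
import cv2
s=robot.observe(); print(s)
for n in ["side","top","wrist"]:
    c=robot.get_calibration(n); print(n,c)
    cv2.imwrite(f"pics/{n}0.png",robot.snapshot(n))
E
```

```text
pics
{'time_s': 0.0, 'joint_positions': array([ 6.84120014e+01,  3.05701260e+00,  9.24927711e+01,  2.68814864e-04,
        8.45691785e+01, -6.81586998e+00]), 'joint_vel': array([ 0.07700061,  0.04935974, -0.06183251, -0.02811239, -0.06004169,
       -0.11868258]), 'effort': array([ 8.32165347e-05, -3.93668890e+01, -3.70181179e+01, -1.49531393e-04,
        6.68260807e-03,  1.27843037e-06]), 'tcp_pos': array([0.15908142, 0.60371259, 0.20585866]), 'orientation': array([[ 2.54975062e-01, -7.68268178e-04, -9.66947324e-01],
       [ 9.66945433e-01, -1.92891765e-03,  2.54976096e-01],
       [-2.06105178e-03, -9.99997845e-01,  2.51047509e-04]]), 'force': array([ 0.92528325, -0.25905759, -0.04767705]), 'ft_torque': array([-0.0196293 , -0.06157721,  0.01041786]), 'finger_gap': 0.08552833423275287}
side {'K': array([[412.83715134,   0.        , 287.45105977],
       [  0.        , 412.83715134, 208.82157121],
       [  0.        ,   0.        ,   1.        ]]), 'R': array([[ 0.88234524, -0.47041973,  0.01312098],
       [-0.21721994, -0.43184642, -0.87539943],
       [ 0.41747141,  0.76955438, -0.48322218]]), 't': array([-0.51298222,  0.08989016,  1.15609014])}
top {'K': array([[384.51206131,   0.        , 274.84875634],
       [  0.        , 384.51206131, 213.39056723],
       [  0.        ,   0.        ,   1.        ]]), 'R': array([[ 0.02780235, -0.99953699, -0.01236284],
       [-0.98564483, -0.0253514 , -0.16691784],
       [ 0.16652714,  0.01682608, -0.9858933 ]]), 't': array([-0.14813619,  0.49724552,  1.24785129])}
wrist {'K': array([[377.27881211,   0.        , 277.6687915 ],
       [  0.        , 377.27881211, 208.07548283],
       [  0.        ,   0.        ,   1.        ]]), 'R': array([[ 0.25477717,  0.96699867, -0.00147041],
       [ 0.93034144, -0.24470373,  0.27310234],
       [ 0.26372979, -0.07094822, -0.96198386]]), 't': array([-0.62435125, -0.03445132,  0.3792592 ])}
```

View pics/side0.png

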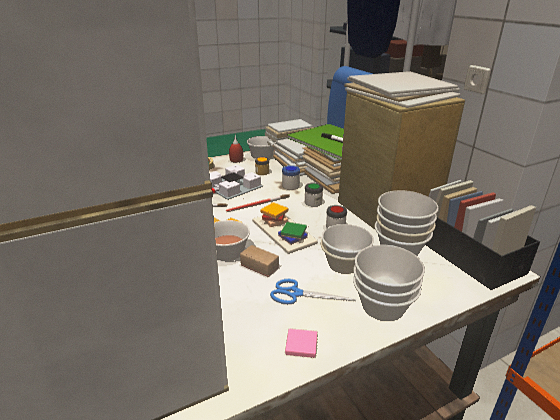

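View pics/top0.png

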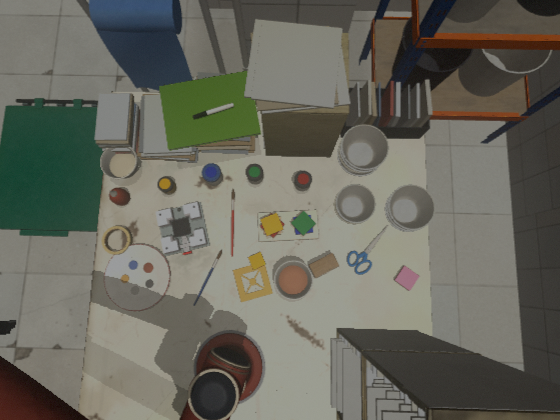

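View pics/wrist0.png

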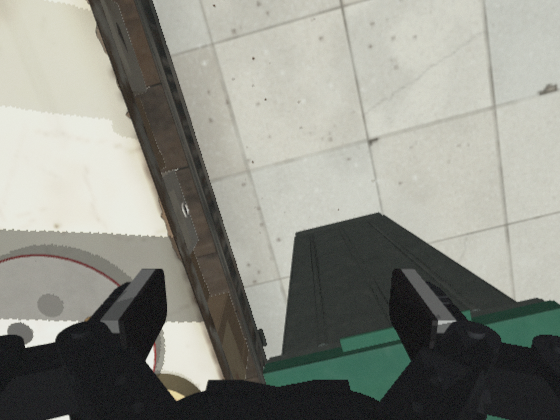

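```bash
python3 - <<'E'
import cv2
a=cv2.imread("pics/top0.png");b=cv2.imread("pics/side0.png")
cv2.imwrite("pics/top0a.png",cv2.resize(a[150:320,95:335],None,fx=3.33,fy=3.33,interpolation=cv2.INTER_CUBIC))
cv2.imwrite("pics/side0a.png",cv2.resize(b[120:280,200:360],None,fx=3.7,fy=3.7,interpolation=cv2.INTER_CUBIC))
E
```

```text
(no output)
```

View pics/top0a.png

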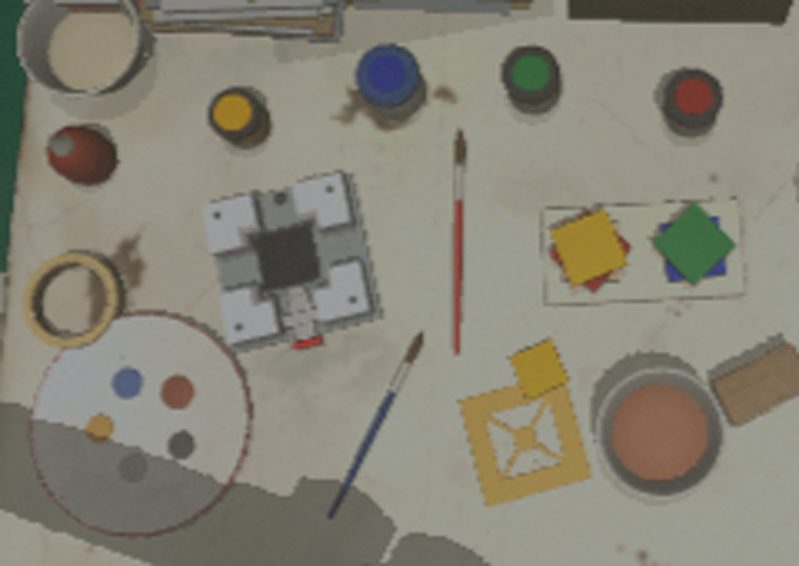

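View pics/side0a.png

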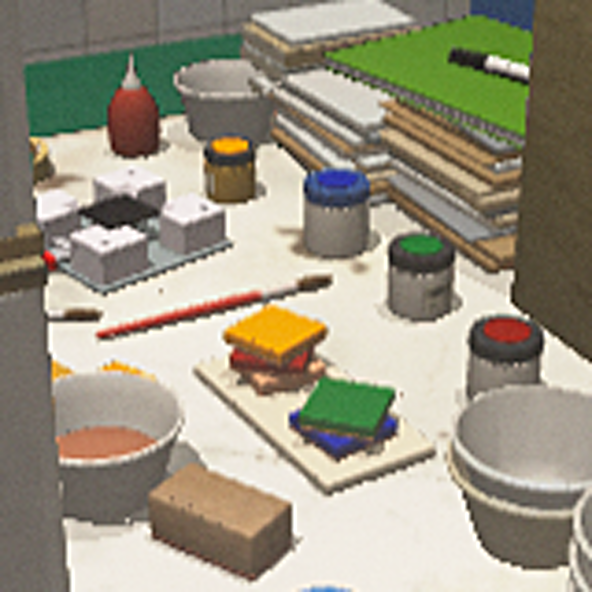

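```bash
cat > h.py <<'E'
import numpy as np, cv2
from cell import robot
def cast(c,uv,z):
    uv=np.atleast_2d(uv).astype(float)
    d=np.c_[uv,np.ones(len(uv))]@np.linalg.inv(c["K"]).T@c["R"]
    o=-c["R"].T@c["t"]
    return o+d*((z-o[2])/d[:,2])[:,None]
def proj(c,X):
    p=np.atleast_2d(X)@c["R"].T+c["t"]; p=p@c["K"].T
    return p[:,:2]/p[:,2:]
HSV=dict(ochre=((18,130,80),(30,255,255)),green=((45,90,30),(80,255,255)),blue=((108,120,40),(128,255,255)),
  red=((0,120,40),(8,255,255)))
def mask(im,col):
    h=cv2.cvtColor(cv2.GaussianBlur(im,(3,3),0),cv2.COLOR_BGR2HSV); lo,hi=HSV[col]
    m=cv2.inRange(h,lo,hi)
    if col=="red": m|=cv2.inRange(h,(172,120,40),(180,255,255))
    return m
def blobs(im,col,amin=40):
    cs,_=cv2.findContours(mask(im,col),cv2.RETR_EXTERNAL,cv2.CHAIN_APPROX_NONE)
    return [c[:,0,:] for c in sorted(cs,key=cv2.contourArea,reverse=True) if cv2.contourArea(c)>=amin]
def rect(P):  # metric minAreaRect of world xy (m) -> centre, size mm, angle deg of a side in [0,90)
    (c,s,a)=cv2.minAreaRect((P[:,:2]*1000).astype(np.float32)); return np.array(c)/1000,np.array(s),a%90
def tool(c,s,xy,z=None): # move from current TCP to xy,z in tool cm
    d=np.array([xy[0],xy[1],s["tcp_pos"][2] if z is None else z])-s["tcp_pos"]
    return s["orientation"].T@d*100
E
python3 - <<'E'
from h import *
im=cv2.imread("pics/top0.png");c=robot.get_calibration("top")
zs=dict(ochre=[.054,.055],green=[.040,.062],blue=[.026,.07],red=[.04,.062])
for k in zs:
    for b in blobs(im,k,25)[:6]:
        (u,v)=b.mean(0)
        if v<150 or v>320 : continue
        for z in zs[k]:
            ct,sz,a=rect(cast(c,b,z)); print(k,z,(u,v).__str__(),ct.round(4),sz.round(1),round(a,1),"r",np.hypot(*ct).round(3))
for n,p in dict(bat=[(258,212),(319,210),(319,240),(258,242)],jig=[(157,211),(200,202),(209,245),(166,254)]).items(): print(n,cast(c,p,.012 if n=='bat' else .01).round(3).tolist())
E
```

```text
ochre 0.054 (np.float64(252.7076923076923), np.float64(277.1923076923077)) [ 0.2929 -0.0657] [132.2  99.7] 16.7 r 0.3
ochre 0.055 (np.float64(252.7076923076923), np.float64(277.1923076923077)) [ 0.2929 -0.0657] [132.1  99.6] 16.7 r 0.3
ochre 0.054 (np.float64(271.23333333333335), np.float64(224.0)) [ 0.464  -0.1243] [61.3 60. ] 23.1 r 0.48
ochre 0.055 (np.float64(271.23333333333335), np.float64(224.0)) [ 0.4638 -0.1243] [61.3 60. ] 23.1 r 0.48
ochre 0.054 (np.float64(164.3548387096774), np.float64(183.2258064516129)) [0.5932 0.2402] [34.7 37.6] 1.4 r 0.64
ochre 0.055 (np.float64(164.3548387096774), np.float64(183.2258064516129)) [0.593  0.2398] [34.7 37.6] 1.4 r 0.64
green 0.04 (np.float64(49.51203501094092), np.float64(166.57330415754925)) [0.6527 0.6467] [493.8 353.8] 5.9 r 0.919
green 0.062 (np.float64(49.51203501094092), np.float64(166.57330415754925)) [0.6464 0.6328] [485.2 347.7] 5.9 r 0.905
green 0.04 (np.float64(302.8888888888889), np.float64(222.84444444444443)) [ 0.4719 -0.2288] [54.2 52.4] 45.7 r 0.524
green 0.062 (np.float64(302.8888888888889), np.float64(222.844444444444
[... 207 characters left out ...]
92307693)) [ 0.6385 -0.0611] [31.8 31.2] 45.9 r 0.641
blue 0.026 (np.float64(210.3793103448276), np.float64(171.3448275862069)) [0.6449 0.0923] [32.2 38.3] 1.4 r 0.651
blue 0.07 (np.float64(210.3793103448276), np.float64(171.3448275862069)) [0.6326 0.0838] [31.1 37. ] 1.4 r 0.638
red 0.04 (np.float64(302.7931034482759), np.float64(178.3448275862069)) [ 0.6241 -0.2272] [31.5 34.1] 1.4 r 0.664
red 0.062 (np.float64(302.7931034482759), np.float64(178.3448275862069)) [ 0.6182 -0.226 ] [31.  33.5] 1.4 r 0.658
bat [[0.509, -0.076, 0.012], [0.522, -0.285, 0.012], [0.418, -0.286, 0.012], [0.406, -0.08, 0.012]]
jig [[0.504, 0.272, 0.01], [0.54, 0.126, 0.01], [0.392, 0.086, 0.01], [0.357, 0.23, 0.01]]
```

```bash
python3 - <<'E'
from h import *
s=robot.observe();c=robot.get_calibration("wrist")
o=-c["R"].T@c["t"]; print("cam in tool cm",s["orientation"].T@(o-s["tcp_pos"])*100)
print("cam axes in tool (cols)",(s["orientation"].T@c["R"].T).round(3))
t=robot.get_calibration("top")
for p in [(265,155),(340,155),(265,110),(348,105),(160,145),(255,150),(333,190),(352,205)]: print(p,cast(t,p,0).round(3)[0],cast(t,p,.08).round(3)[0],cast(t,p,.25).round(3)[0])
s_=robot.get_calibration("side")
E
```

```text
cam in tool cm [  0.02032363 -16.73360822   7.04979263]
cam axes in tool (cols) [[ 1.     0.     0.   ]
 [-0.    -0.273  0.962]
 [ 0.    -0.962 -0.273]]
(265, 155) [ 0.717 -0.093  0.   ] [ 0.691 -0.097  0.08 ] [ 0.635 -0.105  0.25 ]
(340, 155) [ 0.724 -0.359  0.   ] [ 0.697 -0.347  0.08 ] [ 0.64 -0.32  0.25]
(265, 110) [ 0.887 -0.088  0.   ] [ 0.85  -0.092  0.08 ] [ 0.773 -0.101  0.25 ]
(348, 105) [ 0.913 -0.388  0.   ] [ 0.875 -0.374  0.08 ] [ 0.794 -0.344  0.25 ]
(160, 145) [0.746 0.284 0.   ] [0.718 0.257 0.08 ] [0.658 0.2   0.25 ]
(255, 150) [ 0.735 -0.057  0.   ] [ 0.708 -0.063  0.08 ] [ 0.649 -0.076  0.25 ]
(333, 190) [ 0.596 -0.335  0.   ] [ 0.577 -0.324  0.08 ] [ 0.537 -0.301  0.25 ]
(352, 205) [ 0.544 -0.4    0.   ] [ 0.529 -0.386  0.08 ] [ 0.495 -0.354  0.25 ]
```

```bash
python3 -m creep '[[-4,-1.24,-3.94,0],[-4,-1.24,-3.94,0],[-4,-1.24,-3.94,0],[-4,-1.24,-3.94,0],[-4,-1.24,-3.94,0],[-4,-1.24,-3.94,0],[-4,-1.24,-3.94,0],[-4,-1.24,-3.94,0],[-4,-1.24,-3.94,0],[-4,-1.24,-3.94,0],[0,0,0,-0.13],[0,0,0,-0.13]]'; python3 -m creep '[[0,0,0,0],[0,0,0,0]]' 0.65
python3 - <<'E'
from h import *
s=robot.observe();print(s)
np.save("pics/w1c.npy",robot.get_calibration("wrist"),allow_pickle=True)
cv2.imwrite("pics/w1.png",robot.snapshot("wrist"))
E
```

```text
time_s: 1.65
tcp_pos: [0.4386, 0.1161, 0.3308]
orientation: [[-0.004, -0.001, -1.0], [1.0, 0.0, -0.004], [0.0, -1.0, 0.001]]
force: [0.6, 0.5, -0.5]
finger_gap: 0.0855
time_s: 1.9
tcp_pos: [0.4382, 0.1172, 0.3309]
orientation: [[-0.001, -0.0, -1.0], [1.0, 0.0, -0.001], [0.0, -1.0, 0.0]]
force: [-0.1, 0.7, -0.0]
finger_gap: 0.0705
{'time_s': 1.9, 'joint_positions': array([ 5.56286755e+00, -2.34605926e+01,  1.04037283e+02,  2.30551375e-03,
        9.94440097e+01, -8.44759990e+01]), 'joint_vel': array([ 0.14838295,  0.10388436, -0.15366094,  0.01121167, -0.14686685,
       -0.4237252 ]), 'effort': array([-1.45317963e-01, -2.06853443e+01, -3.82385266e+01, -5.98751780e-03,
       -3.01775199e-04,  4.30820000e-03]), 'tcp_pos': array([0.4381698 , 0.11723946, 0.33089999]), 'orientation': array([[-6.84944295e-04, -3.63432424e-04, -9.99999699e-01],
       [ 9.99999765e-01,  4.48417248e-06, -6.84945970e-04],
       [ 4.73310271e-06, -9.99999934e-01,  3.63429268e-04]]), 'force': array([-0.08109829,  0.65745693, -0.02937501]), 'ft_torque': array([ 0.00257802,  0.03840146, -0.00127661]), 'finger_gap': 0.07046399996058514}
```

View pics/w1.png

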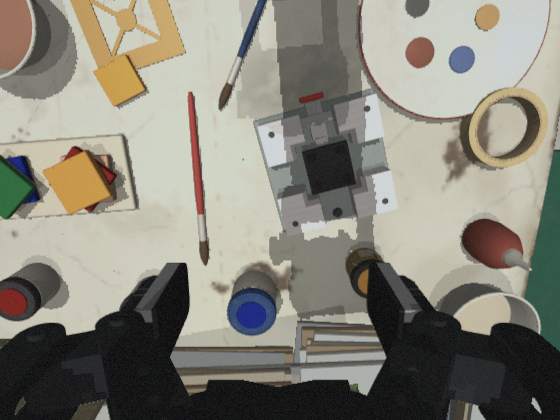

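```bash
python3 -m creep '[[-5.6,0,0,0],[-5.6,0,0,0],[-5.6,0,0,0],[-5.6,0,0,0],[-5.6,0,0,0],[0,0,0,0],[0,0,0,0]]'
python3 - <<'E'
from h import *
s=robot.observe();print(s["tcp_pos"])
np.save("pics/w2c.npy",robot.get_calibration("wrist"),allow_pickle=True)
cv2.imwrite("pics/w2.png",robot.snapshot("wrist"))
E
```

```text
time_s: 2.82
tcp_pos: [0.439, -0.1624, 0.331]
orientation: [[-0.002, -0.0, -1.0], [1.0, 0.001, -0.002], [0.001, -1.0, 0.0]]
force: [0.2, -0.4, 0.8]
finger_gap: 0.0707
[ 0.43897644 -0.16237712  0.331041  ]
```

View pics/w2.png

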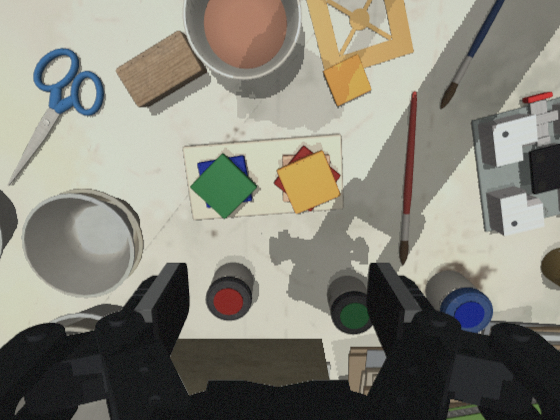

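```bash
python3 - <<'E'
from h import *
zs=dict(ochre=[.054,.055],green=[.040,.062],blue=[.026,.07],red=[.04,.062])
for f in ["w1","w2"]:
    im=cv2.imread(f"pics/{f}.png");c=np.load(f"pics/{f}c.npy",allow_pickle=True).item()
    print(f,-c["R"].T@c["t"])
    for k in zs:
        for b in blobs(im,k,100)[:5]:
            (u,v)=b.mean(0)
            for z in zs[k]:
                ct,sz,a=rect(cast(c,b,z)); print(k,z,(int(u),int(v)),ct.round(4),sz.round(1),round(a,1))
E
```

```text
w1 [0.36780904 0.11767583 0.49824742]
ochre 0.054 (76, 182) [ 0.4631 -0.1244] [57.9 57. ] 23.9
ochre 0.055 (76, 182) [ 0.4629 -0.1239] [57.8 56.8] 23.9
ochre 0.054 (120, 78) [ 0.345  -0.0586] [43.2 42.8] 26.1
ochre 0.055 (120, 78) [ 0.345  -0.0582] [43.1 42.7] 26.1
green 0.04 (549, 250) [0.5699 0.4657] [287.2  43.8] 11.6
green 0.062 (549, 250) [0.5602 0.449 ] [273.4  41.7] 11.6
green 0.04 (9, 187) [ 0.476 -0.207] [41.4 76.1] 78.7
green 0.062 (9, 187) [ 0.4708 -0.1914] [39.5 72.4] 78.7
blue 0.026 (250, 312) [0.6534 0.0811] [63.7 70. ] 89.9
blue 0.07 (250, 312) [0.6268 0.0845] [57.7 63.5] 89.9
blue 0.026 (20, 165) [ 0.4456 -0.2034] [34.5 17.1] 44.1
blue 0.07 (20, 165) [ 0.4384 -0.1735] [31.3 15.5] 44.1
red 0.04 (492, 243) [0.5452 0.395 ] [79.6 51.5] 56.7
red 0.062 (492, 243) [0.5366 0.3817] [75.8 49. ] 56.7
red 0.04 (11, 301) [ 0.631  -0.2414] [34.8 40.2] 78.7
red 0.062 (11, 301) [ 0.6184 -0.2242] [33.1 38.3] 78.7
red 0.04 (195, 153) [0.4317 0.018 ] [145.6   7.9] 1.6
red 0.062 (195, 153) [0.4287 0.0228] [138.6   7.5] 1.6
red 0.04 (105, 172) [ 0.4505 -0.092 ] [30.7 13. ] 25.0
red 0.062 
[... 615 characters left out ...]
65, 417) [0.8004 0.1078] [10.5 55.8] 0.1
blue 0.026 (466, 308) [0.6496 0.1084] [74.  53.9] 48.1
blue 0.07 (466, 308) [0.6234 0.0832] [67.1 48.9] 48.1
blue 0.026 (239, 163) [ 0.4436 -0.2073] [28.2 13.5] 44.0
blue 0.07 (239, 163) [ 0.4367 -0.203 ] [25.6 12.3] 44.0
red 0.04 (227, 301) [ 0.6303 -0.2287] [38.1 39.7] 88.6
red 0.062 (227, 301) [ 0.6177 -0.2255] [36.3 37.8] 88.6
red 0.04 (410, 152) [ 0.431 -0.001] [145.5   8. ] 1.6
red 0.062 (410, 152) [ 0.428  -0.0087] [138.5   7.6] 1.6
red 0.04 (537, 97) [0.3639 0.1414] [ 7.1 33.3] 14.2
red 0.062 (537, 97) [0.3641 0.1268] [ 6.8 31.7] 14.2
red 0.04 (300, 154) [ 0.4299 -0.135 ] [11.4 26.5] 26.9
red 0.062 (300, 154) [ 0.427  -0.1363] [10.9 25.2] 26.9
```

```bash
python3 - <<'E'
from h import *
for f in ["w1","w2"]:
    im=cv2.imread(f"pics/{f}.png");c=np.load(f"pics/{f}c.npy",allow_pickle=True).item()
    h=cv2.cvtColor(im,cv2.COLOR_BGR2HSV)
    p=(251,315) if f=="w1" else (468,315)
    print(h[p[1]-30:p[1]+30:4,p[0]].tolist())
t=cv2.imread("pics/top0.png"); c=robot.get_calibration("top")
h=cv2.cvtColor(t,cv2.COLOR_BGR2HSV); print(h[162:186,211].tolist())
b=blobs(t,"ochre",25)
for q in b:
    if abs(q.mean(0)[0]-165)<8:
        e=cv2.fitEllipse(q.astype(np.float32)); print(e, cast(c,[e[0]],.055))
E
python3 -c "
import cv2
a=cv2.imread('pics/w1.png')[230:360,200:400]
cv2.imwrite('pics/w1a.png',cv2.resize(a,None,fx=4,fy=4))"
```

```text
[[21, 24, 107], [111, 132, 56], [109, 125, 102], [109, 129, 119], [111, 134, 97], [116, 189, 132], [117, 192, 130], [115, 211, 127], [116, 200, 129], [116, 198, 129], [116, 193, 132], [111, 112, 118], [109, 126, 107], [25, 25, 182], [26, 24, 181]]
[[18, 25, 104], [112, 112, 57], [110, 126, 103], [110, 132, 116], [112, 144, 90], [117, 205, 128], [116, 199, 128], [116, 199, 128], [115, 210, 125], [116, 191, 128], [116, 199, 128], [109, 116, 117], [102, 53, 24], [114, 44, 29], [144, 53, 24]]
[[24, 30, 136], [102, 25, 104], [110, 97, 92], [108, 101, 98], [112, 116, 103], [117, 142, 113], [117, 145, 114], [116, 146, 112], [117, 141, 114], [116, 141, 116], [116, 141, 114], [117, 141, 114], [118, 135, 115], [117, 136, 116], [117, 139, 114], [115, 114, 101], [110, 101, 101], [110, 95, 99], [110, 80, 89], [106, 38, 73], [23, 14, 75], [25, 34, 83], [20, 38, 80], [21, 47, 86]]
((164.41650390625, 183.215087890625), (10.196351051330566, 11.161809921264648), 66.14958953857422) [[0.5922096  0.24005428 0.055     ]]
```

View pics/w1a.png

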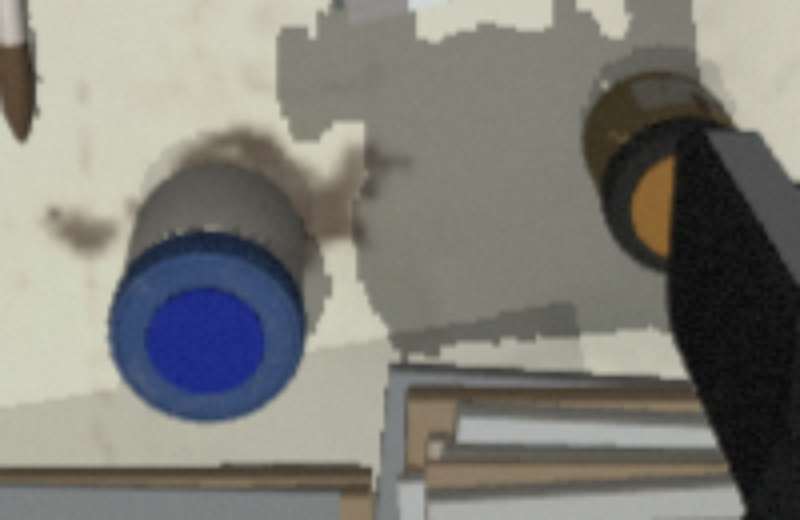

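```bash
python3 - <<'E'
from h import *
im=cv2.imread("pics/w1.png");c=np.load("pics/w1c.npy",allow_pickle=True).item()
h=cv2.cvtColor(im,cv2.COLOR_BGR2HSV)
m=cv2.inRange(h,(108,165,60),(128,255,255))
cs,_=cv2.findContours(m,cv2.RETR_EXTERNAL,cv2.CHAIN_APPROX_NONE)
for q in cs:
    if cv2.contourArea(q)>200:
        e=cv2.fitEllipse(q.astype(np.float32)); print("bluedab",e,cast(c,[e[0]],.07),rect(cast(c,q[:,0],.07))[1])
g=cv2.cvtColor(im,cv2.COLOR_BGR2GRAY)
m=((g<45)*255).astype(np.uint8); m[:, :280]=0; m[:,380:]=0; m[:120]=0; m[230:]=0
cs,_=cv2.findContours(m,cv2.RETR_EXTERNAL,cv2.CHAIN_APPROX_NONE)
q=max(cs,key=cv2.contourArea); print("bed",[a for a in rect(cast(c,q[:,0],.037))])
P=cast(c,[(271,134),(371,108),(385,201),(295,224)],.04); print("screws",P.round(4).tolist(),P.mean(0))
P=cast(c,[(256,121),(376,90),(398,209),(285,236)],.04); print("outer?",P.round(4).tolist(),P.mean(0))
a=im[80:250,240:410]
cv2.imwrite('pics/w1b.png',cv2.resize(a,None,fx=3.5,fy=3.5,interpolation=cv2.INTER_CUBIC))
E
```

```text
bluedab ((250.87794494628906, 314.7665710449219), (25.32215690612793, 28.803836822509766), 95.12562561035156) [[0.63168665 0.08367536 0.07      ]] [36.23791504 37.24921417]
bed [array([0.44645212, 0.18086102]), array([55.93794632, 55.10195923]), 14.955910682678223]
screws [[0.4058, 0.1099, 0.04], [0.3756, 0.2274, 0.04], [0.4885, 0.2527, 0.04], [0.519, 0.1401, 0.04]] [0.44725812 0.18253618 0.04      ]
outer? [[0.3907, 0.0922, 0.04], [0.3555, 0.2318, 0.04], [0.499, 0.27, 0.04], [0.5353, 0.1274, 0.04]] [0.44510718 0.18035482 0.04      ]
```

View pics/w1b.png

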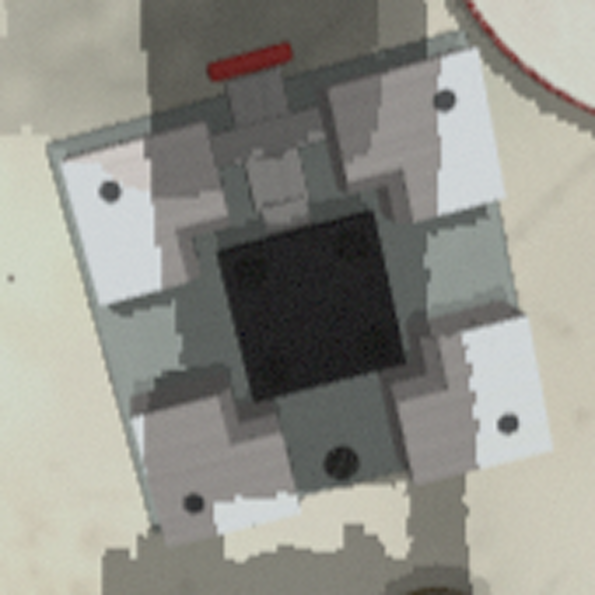

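Candidates for tile_ochre (w2): stack-top tile (308,181), 59 mm; small ochre tile (347,82), 43 mm; ochre stencil (357,30); pink tile (top view 406,278). The choice is the larger, non-pink stack tile at (308,181). The blue, green, red and plain tiles have no look-alikes on the bat. I'll check this in one close crop.

```bash
python3 -c "
import cv2
a=cv2.imread('pics/w2.png')[120:235,170:360]
cv2.imwrite('pics/w2a.png',cv2.resize(a,None,fx=4,fy=4,interpolation=cv2.INTER_CUBIC))"
```

```text
(no output)
```

View pics/w2a.png

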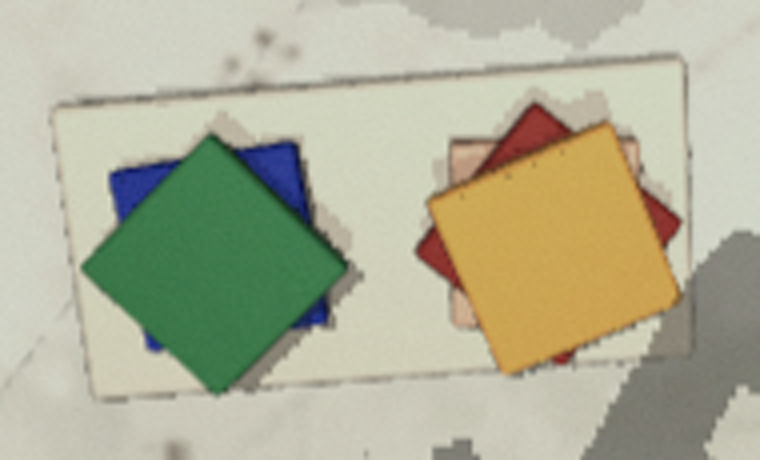

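```bash
python3 -m creep '[[-1.67,5.8,-0.79,0],[-1.67,5.8,-0.79,0],[-1.67,5.8,-0.79,0],[-1.67,5.8,-0.79,0],[0,0,0,0.16],[0,0,0,0.16],[0,0,0,0.16],[0,0,0,0.16],[0,0,0,0.155],[0,0,0,0]]'
python3 - <<'E'
from h import *
s=robot.observe();print(s["tcp_pos"],np.degrees(np.arctan2(*s["orientation"][1::-1,0])),tool(None,s,(0.4706,-0.229),.026))
c=robot.get_calibration("wrist");im=robot.snapshot("wrist");cv2.imwrite("pics/w3.png",im)
for b in blobs(im,"green",500)[:3]: print(rect(cast(c,b,.04)))
E
```

```text
time_s: 4.12
tcp_pos: [0.4713, -0.2281, 0.0994]
orientation: [[0.709, 0.0, -0.705], [0.705, -0.0, 0.709], [0.0, -1.0, -0.0]]
force: [-0.2, -0.3, 0.8]
finger_gap: 0.0703
[ 0.47134303 -0.22812281  0.09941799] 44.818890483950874 [-1.16317361e-01  7.34177482e+00 -6.60699922e-03]
(array([ 0.47109668, -0.22910295]), array([59.19253922, 59.94403076]), 44.82526397705078)
```

View pics/w3.png

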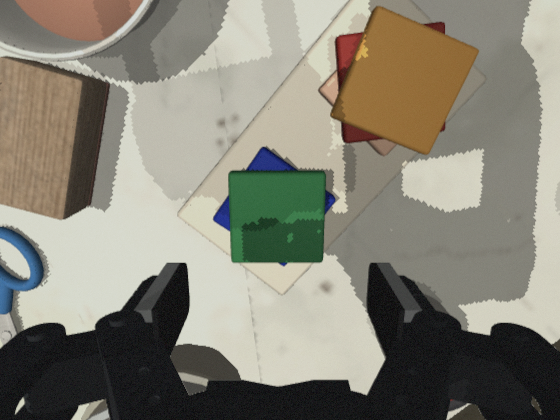

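```bash
python3 - <<'E'
from h import *
s=robot.observe();c=robot.get_calibration("wrist");im=cv2.imread("pics/w3.png")
T=lambda x,y,z: proj(c,s["tcp_pos"]+s["orientation"]@np.array([x,y,z]))[0]
big=cv2.resize(im[180:420,60:320],None,fx=3,fy=2.5)
for y,col in [(0,(0,0,255)),(-.008,(0,255,255)),(-.02,(0,255,0)),(-.03,(255,255,0)),(-.04,(255,0,255))]:
  for z in (-.011,.011):
    p=T(-.03515,y,z); print(y,z,p.round(0))
    cv2.circle(big,(int((p[0]-60)*3),int((p[1]-180)*2.5)),5,col,-1)
cv2.imwrite("pics/w3a.png",big)
E
```

```text
0 -0.011 [206. 275.]
0 0.011 [204. 232.]
-0.008 -0.011 [203. 283.]
-0.008 0.011 [200. 238.]
-0.02 -0.011 [198. 296.]
-0.02 0.011 [195. 249.]
-0.03 -0.011 [193. 308.]
-0.03 0.011 [189. 258.]
-0.04 -0.011 [187. 322.]
-0.04 0.011 [183. 269.]
```

View pics/w3a.png

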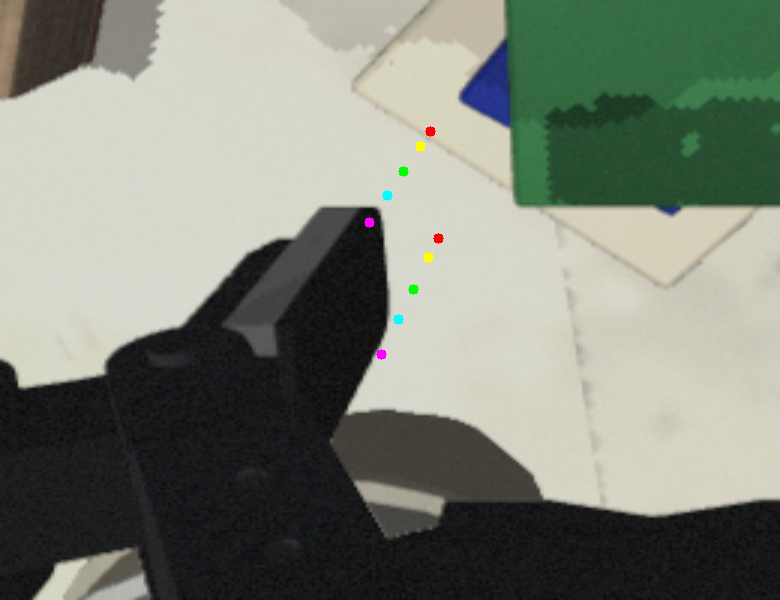

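```bash
python3 -m creep '[[0,0,0,0],[0,0,0,0],[0,0,0,0],[0,0,0,0],[0,0,0,0],[0,0,0,0]]' -1 40
python3 - <<'E'
from h import *
s=robot.observe();c=robot.get_calibration("wrist");im=robot.snapshot("wrist")
T=lambda x,y,z: proj(c,s["tcp_pos"]+s["orientation"]@np.array([x,y,z]))[0]
big=cv2.resize(im[180:420,150:410],None,fx=3,fy=2.5)
for y,col in [(0,(0,0,255)),(-.01,(0,255,255)),(-.02,(0,255,0)),(-.03,(255,255,0)),(-.04,(255,0,255))]:
  for z in (-.011,.011):
    p=T(0,y,z)
    cv2.circle(big,(int((p[0]-150)*3),int((p[1]-180)*2.5)),5,col,-1)
cv2.imwrite("pics/w4a.png",big)
E
```

```text
time_s: 4.92
tcp_pos: [0.4707, -0.2297, 0.0991]
orientation: [[0.712, -0.0, -0.702], [0.702, 0.0, 0.712], [-0.0, -1.0, 0.0]]
force: [0.6, -0.3, -0.2]
finger_gap: 0.0003
```

View pics/w4a.png

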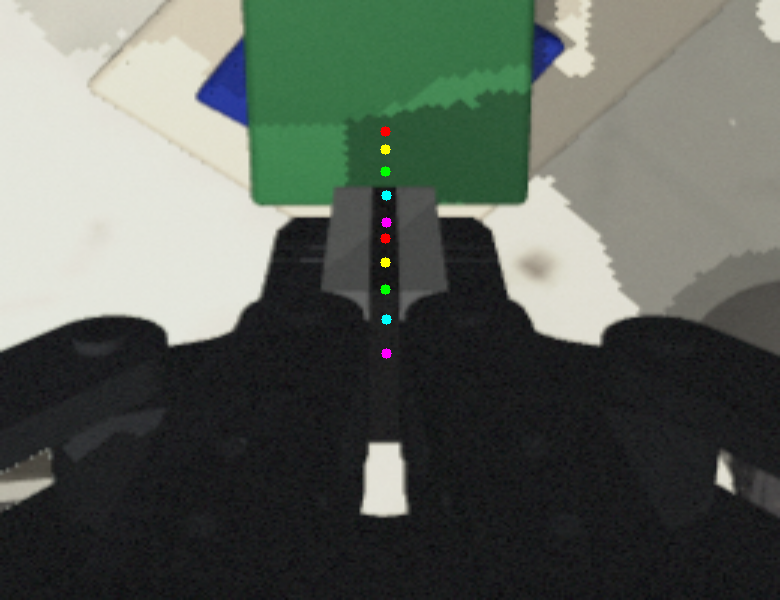

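```bash
python3 - <<'E'
from h import *
s=robot.observe();c=robot.get_calibration("side");im=robot.snapshot("side")
x0,y0=230,130
big=cv2.resize(im[y0:y0+130,x0:x0+150],None,fx=5,fy=4.6)
for y,col in [(0,(0,0,255)),(-.01,(0,255,255)),(-.02,(0,255,0)),(-.03,(255,255,0)),(-.04,(255,0,255))]:
    p=proj(c,s["tcp_pos"]+s["orientation"]@np.array([0,y,0]))[0]; print(p)
    cv2.circle(big,(int((p[0]-x0)*5),int((p[1]-y0)*4.6)),3,col,-1)
cv2.imwrite("pics/s4a.png",big)
E
```

```text
[291.72576041 208.84626849]
[291.79226952 205.62851319]
[291.85935343 202.38294857]
[291.92701962 199.10921256]
[291.99527572 195.80693676]
```

View pics/s4a.png

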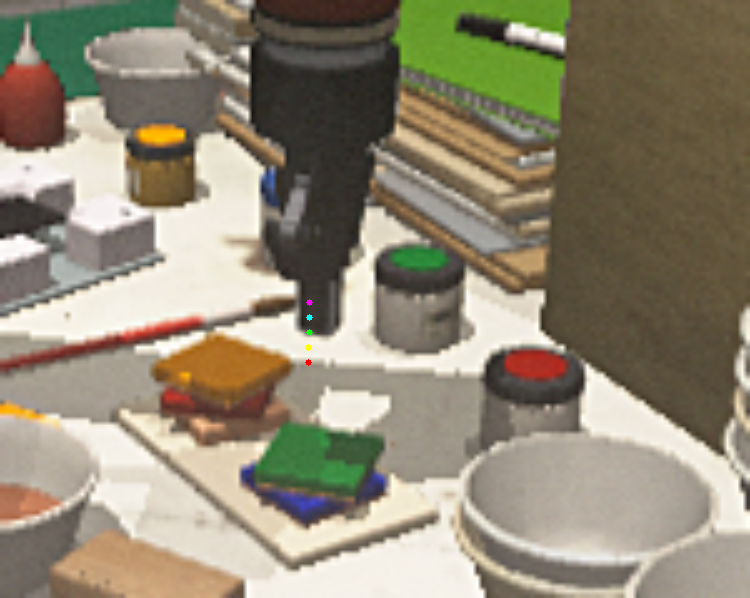

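```bash
python3 -m creep '[[0,2.7,0,0],[0,2.7,0,0],[0,0,0,0]]';python3 -m creep '[[0,0.4,0,0],[0,0,0,0]]' ;python3 -m creep '[[0,0.4,0,0],[0,0,0,0]]';python3 -m creep '[[0,0.4,0,0],[0,0,0,0]]'
python3 - <<'E'
from h import *
cv2.imwrite("pics/w5.png",robot.snapshot("wrist")[150:300,150:410])
E
```

```text
time_s: 5.4
tcp_pos: [0.4688, -0.2284, 0.0427]
orientation: [[0.712, -0.005, -0.702], [0.702, 0.003, 0.712], [-0.001, -1.0, 0.005]]
force: [-0.6, -0.0, -1.1]
finger_gap: 0.0004
time_s: 5.65
tcp_pos: [0.4714, -0.2301, 0.0421]
orientation: [[0.712, 0.001, -0.702], [0.702, -0.001, 0.712], [0.0, -1.0, -0.002]]
force: [0.1, 0.0, -0.7]
finger_gap: 0.0
time_s: 5.9
tcp_pos: [0.4707, -0.2296, 0.0372]
orientation: [[0.712, 0.0, -0.702], [0.702, -0.0, 0.712], [0.0, -1.0, -0.0]]
force: [0.9, -0.9, -0.8]
finger_gap: -0.0002
time_s: 6.15
tcp_pos: [0.4704, -0.2294, 0.0327]
orientation: [[0.712, -0.001, -0.702], [0.702, 0.0, 0.712], [-0.0, -1.0, 0.001]]
force: [-0.1, 0.2, 0.6]
finger_gap: -0.0002
```

View pics/w5.png

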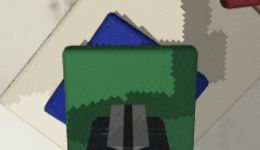

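```bash
python3 -m creep '[[0,0.5,0,0],[0,0,0,0]]';python3 -m creep '[[0,0.4,0,0],[0,0,0,0]]' ;python3 -m creep '[[0,0.3,0,0],[0,0,0,0]]'; python3 -m creep '[[0,0.3,0,0],[0,0,0,0]]'
```

```text
time_s: 6.45
tcp_pos: [0.4703, -0.2293, 0.0275]
orientation: [[0.712, -0.001, -0.702], [0.702, 0.001, 0.712], [-0.0, -1.0, 0.001]]
force: [0.2, 0.9, 0.3]
finger_gap: 0.0003
time_s: 6.7
tcp_pos: [0.4704, -0.2294, 0.0236]
orientation: [[0.712, -0.001, -0.702], [0.702, 0.0, 0.712], [-0.0, -1.0, 0.001]]
force: [0.5, 0.0, -0.8]
finger_gap: -0.0003
time_s: 6.95
tcp_pos: [0.4705, -0.2295, 0.0208]
orientation: [[0.712, -0.0, -0.702], [0.702, 0.0, 0.712], [-0.0, -1.0, 0.001]]
force: [0.1, 0.2, 0.5]
finger_gap: 0.0002
time_s: 7.2
tcp_pos: [0.4705, -0.2295, 0.0178]
orientation: [[0.712, -0.0, -0.702], [0.702, 0.0, 0.712], [-0.0, -1.0, 0.001]]
force: [0.0, -0.2, -0.2]
finger_gap: 0.0001
```

```bash
python3 -m creep '[[0,0.2,0,0],[0,0,0,0]]';python3 -m creep '[[0,0.2,0,0],[0,0,0,0]]' ;python3 - <<'E'
from h import *
cv2.imwrite("pics/w6.png",cv2.resize(robot.snapshot("wrist")[150:300,150:410],None,fx=3,fy=3))
E
```

```text
time_s: 7.45
tcp_pos: [0.4707, -0.2296, 0.016]
orientation: [[0.712, -0.0, -0.702], [0.702, 0.0, 0.712], [-0.0, -1.0, 0.0]]
force: [0.2, -0.4, -0.0]
finger_gap: 0.0
time_s: 7.7
tcp_pos: [0.4708, -0.2297, 0.0158]
orientation: [[0.712, -0.001, -0.702], [0.702, 0.0, 0.712], [-0.0, -1.0, 0.001]]
force: [-5.1, 3.3, 10.9]
finger_gap: 0.0
```

View pics/w6.png

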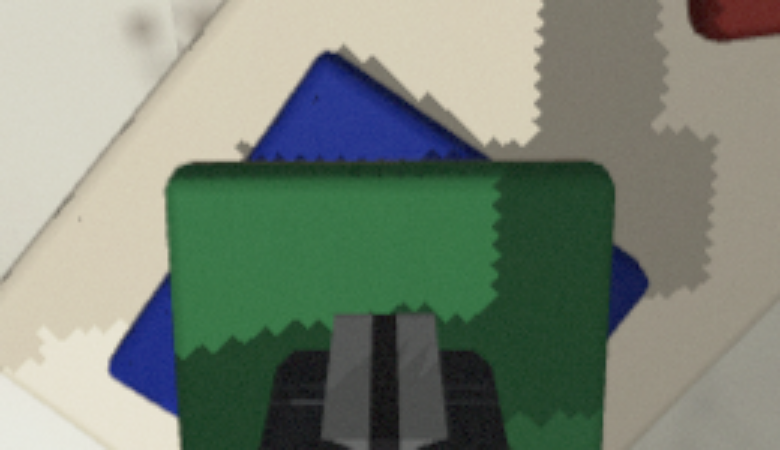

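```bash
python3 -m creep '[[0,-3,0,0],[0,0,0,0],[0,0,0,0],[0,0,0,0],[0,0,0,0]]' 0.7; python3 - <<'E'
from h import *
s=robot.observe();print(s["tcp_pos"],np.degrees(np.arctan2(*s["orientation"][1::-1,0])),tool(None,s,(0.471,-0.2291),0))
E
```

```text
time_s: 8.38
tcp_pos: [0.4701, -0.2293, 0.0431]
orientation: [[0.712, -0.001, -0.702], [0.702, 0.001, 0.712], [-0.0, -1.0, 0.002]]
force: [-0.1, 0.0, -1.1]
finger_gap: 0.0728
[ 0.47011118 -0.22926457  0.04309654] 44.57469567853761 [ 0.0763955   4.30953597 -0.0578656 ]
```

Down to TCP z≈0 (the finger tips stand about 29–32 mm above that), then grip.

```bash
python3 -m creep '[[0,2.2,0,0],[0,2.1,0,0],[0,0,0,0],[0,0,0,0]]' 0.7; python3 -m creep '[[0,0,0,0],[0,0,0,0],[0,0,0,0],[0,0,0,0]]' -1 50; python3 - <<'E'
from h import *
s=robot.observe();print(s["tcp_pos"],s["force"],s["finger_gap"])
cv2.imwrite("pics/w7.png",robot.snapshot("wrist"))
E
```

```text
time_s: 8.88
tcp_pos: [0.471, -0.2298, 0.0016]
orientation: [[0.712, 0.0, -0.702], [0.702, -0.0, 0.712], [0.0, -1.0, -0.0]]
force: [0.1, -0.7, -0.5]
finger_gap: 0.0722
time_s: 9.38
tcp_pos: [0.4719, -0.2304, 0.0027]
orientation: [[0.712, 0.002, -0.702], [0.702, -0.002, 0.712], [0.0, -1.0, -0.003]]
force: [0.3, -0.8, 5.5]
finger_gap: 0.0584
[ 0.47187215 -0.23042837  0.00270808] [ 0.27353113 -0.76019001  5.54923448] 0.05842420281230849
```

View pics/w7.png

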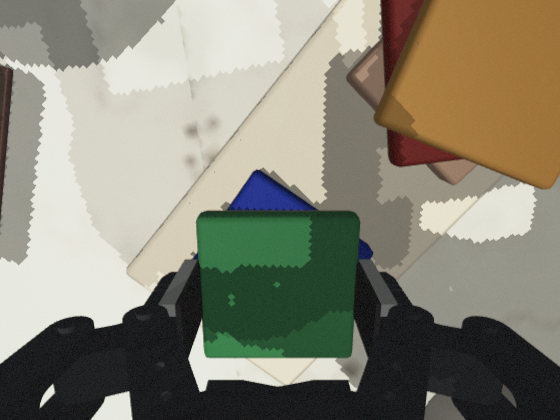

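```bash
python3 -m creep '[[0,-0.3,0,0],[0,-0.7,0,0],[0,-1.5,0,0],[0,-3,0,0],[0,0,0,0]]'; python3 - <<'E'
from h import *
s=robot.observe();print(s["tcp_pos"],s["force"],s["finger_gap"],tool(None,s,(0.638,-0.061),0.09))
cv2.imwrite("pics/w8.png",robot.snapshot("wrist"))
cv2.imwrite("pics/s8.png",cv2.resize(robot.snapshot("side")[130:260,230:380],None,fx=4,fy=4))
E
```

```text
time_s: 10.05
tcp_pos: [0.4729, -0.2311, 0.0596]
orientation: [[0.712, 0.006, -0.702], [0.702, -0.004, 0.712], [0.001, -1.0, -0.007]]
force: [0.1, -0.4, -1.3]
finger_gap: 0.0582
[ 0.47291656 -0.23111017  0.05958444] [ 0.14637444 -0.39948682 -1.32539627] 0.058184763375841525 [23.70253931 -3.01345005  0.50984183]
```

View pics/w8.png

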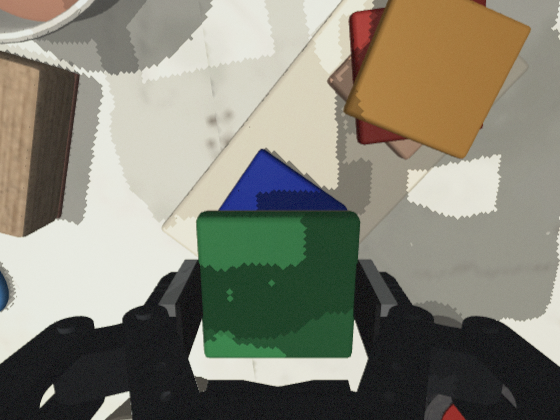

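View pics/s8.png

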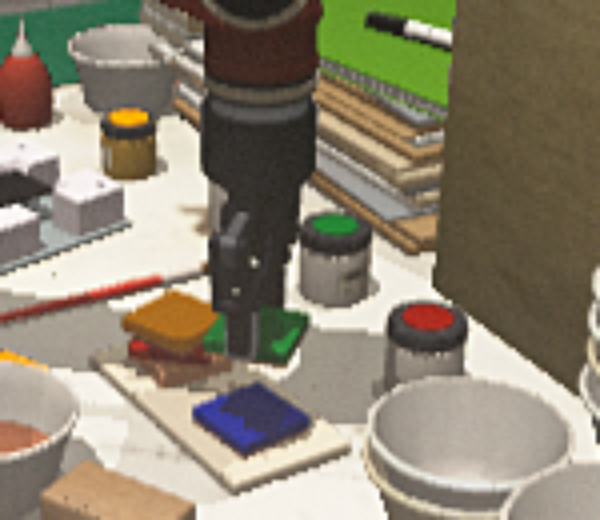

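```bash
cat >> h.py <<'E'
def held(col,im,c,s,h=.0373):
    z=s["tcp_pos"][2]+h
    bs=blobs(im,col,3000)
    best=min(bs,key=lambda b:np.linalg.norm(rect(cast(c,b,z))[0]-s["tcp_pos"][:2]))
    ct,sz,a=rect(cast(c,best,z))
    d=np.r_[ct,z]-s["tcp_pos"]; return ct,sz,a,s["orientation"].T@d*100
E
python3 - <<'E'
from h import *
s=robot.observe();c=robot.get_calibration("wrist");im=cv2.imread("pics/w8.png")
print(held("green",im,c,s), s["tcp_pos"])
E
python3 -m creep '[[4.7,-0.2,0,0],[4.7,-0.2,0,0],[4.7,-0.2,0.1,0],[4.7,-0.2,0.1,0],[4.8,-0.2,0.1,0],[0,0,0,0],[0,0,0,0]]'
python3 - <<'E'
from h import *
s=robot.observe();c=robot.get_calibration("wrist");im=robot.snapshot("wrist");cv2.imwrite("pics/w9.png",im)
print(s["tcp_pos"],s["finger_gap"],held("green",im,c,s))
E
```

```text
(array([ 0.46917081, -0.22871365]), array([59.35084152, 60.55690384]), 44.5645637512207, array([-0.04691547, -3.73013053,  0.17779926])) [ 0.47077533 -0.22966457  0.05627716]
time_s: 11.02
tcp_pos: [0.6354, -0.0619, 0.0643]
orientation: [[0.712, -0.003, -0.702], [0.702, 0.0, 0.712], [-0.002, -1.0, 0.002]]
force: [0.4, 0.3, -0.8]
finger_gap: 0.0586
[ 0.63536225 -0.06187465  0.06433229] 0.05861854676100776 (array([ 0.63387067, -0.06089241]), array([59.3968544 , 60.48242188]), 44.67910385131836, array([-0.04516561, -3.7294959 ,  0.18334783]))
```

View pics/w9.png

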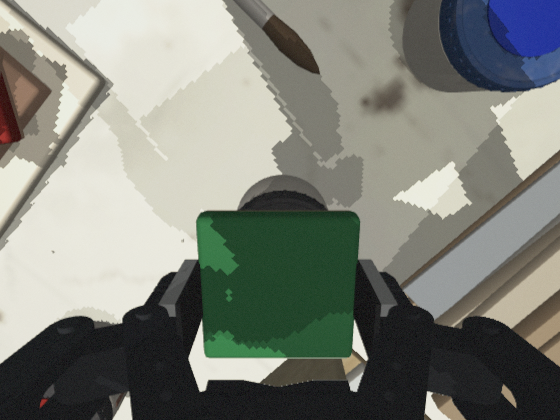

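```bash
python3 - <<'E'
from h import *
s=robot.observe();c=robot.get_calibration("wrist")
for p in [(480,203),(400,300),(440,310),(510,270)]:
    for z in (.01,.04,.08):
        w=cast(c,[p],z)[0]; print(p,z,w.round(3),(s["orientation"].T@(w-s["tcp_pos"])*100).round(1))
E
```

```text
(480, 203) 0.01 [0.715 0.031 0.01 ] [12.3  5.4  1.1]
(480, 203) 0.04 [0.698 0.026 0.04 ] [10.6  2.4  1.9]
(480, 203) 0.08 [0.674 0.018 0.08 ] [ 8.4 -1.6  2.9]
(400, 300) 0.01 [ 0.731 -0.046  0.01 ] [ 8.   5.4 -5.5]
(400, 300) 0.04 [ 0.711 -0.041  0.04 ] [ 6.9  2.4 -3.8]
(400, 300) 0.08 [ 0.685 -0.035  0.08 ] [ 5.5 -1.6 -1.6]
(440, 310) 0.01 [ 0.755 -0.032  0.01 ] [10.7  5.4 -6.3]
(440, 310) 0.04 [ 0.732 -0.029  0.04 ] [ 9.2  2.4 -4.5]
(440, 310) 0.08 [ 0.702 -0.026  0.08 ] [ 7.3 -1.6 -2.1]
(510, 270) 0.01 [0.765 0.018 0.01 ] [14.8  5.4 -3.4]
(510, 270) 0.04 [0.74  0.014 0.04 ] [12.8  2.4 -2. ]
(510, 270) 0.08 [0.708 0.008 0.08 ] [10.2 -1.6 -0.1]
```

```bash
python3 -m creep '[[0.3,1.1,-0.33,0],[0,1.0,0,0],[0,0.1,0,0],[0,0,0,0]]';python3 - <<'E'
from h import *
s=robot.observe();c=robot.get_calibration("wrist");im=robot.snapshot("wrist")
print(s["tcp_pos"],s["finger_gap"],held("green",im,c,s))
E
```

```text
time_s: 11.58
tcp_pos: [0.6409, -0.0622, 0.0438]
orientation: [[0.713, -0.001, -0.702], [0.702, 0.0, 0.713], [-0.0, -1.0, 0.0]]
force: [0.4, 1.0, -0.7]
finger_gap: 0.0582
[ 0.64086046 -0.06224923  0.04375534] 0.05817967872060036 (array([ 0.63931049, -0.06132108]), array([59.38772964, 60.52310181]), 44.56669235229492, array([-0.04660956, -3.72989704,  0.17673246]))
```

```bash
python3 -m creep '[[0,0.35,0,0],[0,0,0,0]]';python3 -m creep '[[0,0.1,0,0],[0,0,0,0]]';python3 -m creep '[[0,0.1,0,0],[0,0,0,0]]'
```

```text
time_s: 11.88
tcp_pos: [0.641, -0.062, 0.0405]
orientation: [[0.712, -0.0, -0.702], [0.702, 0.0, 0.712], [-0.0, -1.0, 0.0]]
force: [0.2, 0.2, -1.3]
finger_gap: 0.0583
time_s: 12.12
tcp_pos: [0.6411, -0.0621, 0.0396]
orientation: [[0.712, -0.0, -0.702], [0.702, -0.0, 0.712], [-0.0, -1.0, 0.0]]
force: [-0.9, -0.1, -1.4]
finger_gap: 0.0583
time_s: 12.38
tcp_pos: [0.6413, -0.0621, 0.0388]
orientation: [[0.712, 0.0, -0.702], [0.702, -0.0, 0.712], [0.0, -1.0, -0.0]]
force: [-0.3, 0.8, 0.9]
finger_gap: 0.0584
```

```bash
python3 -m creep '[[0,0.1,0,0],[0,0,0,0]]'
```

```text
time_s: 12.62
tcp_pos: [0.6415, -0.0622, 0.0388]
orientation: [[0.712, 0.0, -0.702], [0.702, -0.0, 0.712], [0.0, -1.0, -0.0]]
force: [-3.5, 0.5, 5.3]
finger_gap: 0.0584
```

```bash
python3 -m creep '[[0,0,0,0],[0,0,0,0],[0,0,0,0],[0,-3,0,0],[0,-4,0,0],[0,0,0,0]]' 0.7;python3 - <<'E'
from h import *
s=robot.observe();c=robot.get_calibration("wrist");im=robot.snapshot("wrist");cv2.imwrite("pics/w10.png",im)
for b in blobs(im,"green",2000): print(b.mean(0),rect(cast(c,b,.076)))
print(s["tcp_pos"])
E
```

```text
time_s: 13.38
tcp_pos: [0.6442, -0.0627, 0.1124]
orientation: [[0.712, 0.008, -0.702], [0.702, -0.002, 0.712], [0.005, -1.0, -0.007]]
force: [-0.1, 1.2, 0.3]
finger_gap: 0.0729
[274.6319797  220.35786802] (array([ 0.64034265, -0.06146004]), array([58.62372589, 59.74873734]), 44.63535690307617)
[ 0.64417037 -0.06272373  0.11239461]
```

View pics/w10.png

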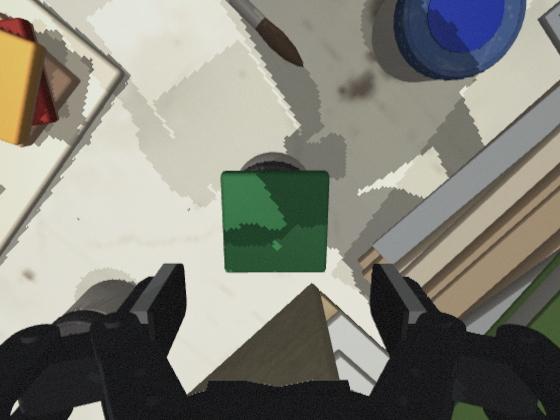

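```bash
python3 -m creep '[[-6,0,0,0],[-6,0,0,0],[-6,0,0,0],[-6,0,0,0],[0,0,0,0],[0,0,0,0]]';python3 - <<'E'
from h import *
s=robot.observe();c=robot.get_calibration("wrist");im=robot.snapshot("wrist");cv2.imwrite("pics/w11.png",im)
for b in blobs(im,"blue",2000): print(b.mean(0),rect(cast(c,b,.026)))
print(s["tcp_pos"],np.degrees(np.arctan2(*s["orientation"][1::-1,0])))
E
```

```text
time_s: 14.18
tcp_pos: [0.4696, -0.2302, 0.1065]
orientation: [[0.713, -0.001, -0.701], [0.701, 0.001, 0.713], [0.0, -1.0, 0.002]]
force: [-0.8, 0.4, 0.6]
finger_gap: 0.0725
[277.16788321 203.70072993] (array([ 0.46807034, -0.22896573]), array([58.861763  , 59.30538559]), 9.645807266235352)
[ 0.46964192 -0.23015761  0.10646784] 44.535561943015416
```

View pics/w11.png

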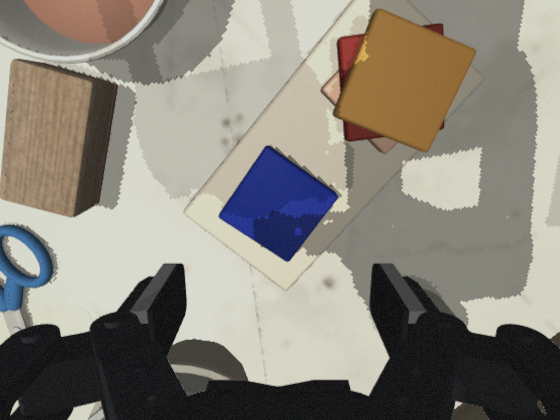

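```bash
python3 -m creep '[[0,0,0.2,0.152],[0,0,0,0.152],[0,0,0,0.152],[0,2,0,0.152],[0,4,0,0],[0,2.2,0,0],[0,0,0,0]]';python3 - <<'E'
from h import *
s=robot.observe();c=robot.get_calibration("wrist");im=robot.snapshot("wrist");cv2.imwrite("pics/w12.png",im)
for b in blobs(im,"blue",2000): print(b.mean(0),rect(cast(c,b,.026)))
print(s["tcp_pos"],np.degrees(np.arctan2(*s["orientation"][1::-1,0])),tool(0,s,(.468,-.229),-.008))
E
```

```text
time_s: 15.1
tcp_pos: [0.4678, -0.2269, 0.023]
orientation: [[0.985, -0.004, -0.171], [0.171, 0.003, 0.985], [-0.004, -1.0, 0.004]]
force: [-0.5, 0.3, -0.2]
finger_gap: 0.0728
[280.24312896 255.57082452] (array([ 0.46827682, -0.22842065]), array([58.85917664, 60.51330185]), 9.643065452575684)
[ 0.46776267 -0.22686954  0.02303237] 9.86498971029174 [-1.07759102e-03  3.10240573e+00 -2.26073304e-01]
```

```bash
python3 -m creep '[[0.05,2.0,-0.15,0],[0,1.15,0,0],[0,0,0,0],[0,0,0,0]]'; python3 -m creep '[[0,0,0,0],[0,0,0,0],[0,0,0,0],[0,0,0,0]]' -1 50;python3 -m creep '[[0,-0.3,0,0],[0,-0.7,0,0],[0,-2,0,0],[0,-4,0,0],[0,-4,0,0],[0,0,0,0]]'; python3 - <<'E'
from h import *
s=robot.observe();c=robot.get_calibration("wrist");im=robot.snapshot("wrist");cv2.imwrite("pics/w13.png",im)
for b in blobs(im,"blue",2000):
  for h in (.031,.034,.037): print(h,b.mean(0),rect(cast(c,b,s["tcp_pos"][2]+h)))
print(s["tcp_pos"],np.degrees(np.arctan2(*s["orientation"][1::-1,0])))
E
```

```text
time_s: 15.65
tcp_pos: [0.4702, -0.2308, -0.005]
orientation: [[0.986, 0.001, -0.169], [0.169, -0.001, 0.986], [0.001, -1.0, -0.001]]
force: [0.2, -0.4, -0.6]
finger_gap: 0.0724
time_s: 16.15
tcp_pos: [0.4705, -0.2311, -0.0041]
orientation: [[0.986, 0.002, -0.169], [0.169, -0.001, 0.986], [0.001, -1.0, -0.001]]
force: [-1.9, 0.3, 5.8]
finger_gap: 0.0568
time_s: 16.9
tcp_pos: [0.4721, -0.2322, 0.1088]
orientation: [[0.986, 0.007, -0.169], [0.169, -0.005, 0.986], [0.006, -1.0, -0.006]]
force: [0.0, -0.8, -1.6]
finger_gap: 0.0565
0.031 [277.8794964  270.98741007] (array([ 0.4703967 , -0.22909576]), array([58.50513458, 60.37197495]), 9.488553047180176)
0.034 [277.8794964  270.98741007] (array([ 0.47012396, -0.2276292 ]), array([57.21390915, 59.03953552]), 9.48855972290039)
0.037 [277.8794964  270.98741007] (array([ 0.46985117, -0.22616264]), array([55.9226532 , 57.70710373]), 9.488532066345215)
[ 0.47207399 -0.23222918  0.10877279] 9.743303097436886
```

View pics/w13.png

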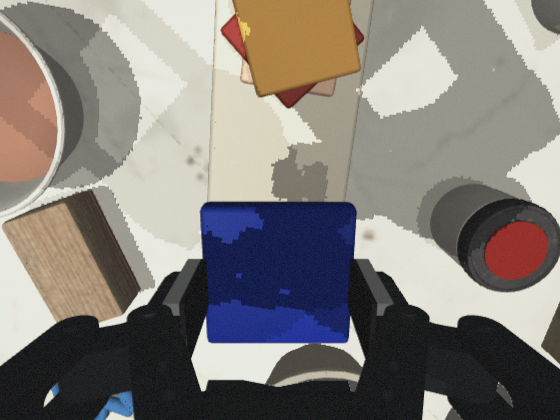

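```bash
python3 -m creep '[[0,1,0,0],[0,2,0,0],[0,2,0,0],[0,2,0,0],[0,2,0,0],[0,1,0,0],[0,0,0,0],[0,0,0,0]]'; python3 -m creep '[[0,0.5,0,0],[0,0.2,0,0],[0,0,0,0]]'
```

```text
time_s: 17.95
tcp_pos: [0.4698, -0.2307, 0.0044]
orientation: [[0.986, 0.0, -0.169], [0.169, -0.0, 0.986], [0.0, -1.0, -0.0]]
force: [-1.3, -0.2, -0.4]
finger_gap: 0.0567
time_s: 18.32
tcp_pos: [0.4695, -0.2305, -0.0029]
orientation: [[0.986, -0.0, -0.169], [0.169, 0.0, 0.986], [-0.0, -1.0, 0.0]]
force: [-0.6, 0.3, -1.4]
finger_gap: 0.056
```

```bash
python3 -m creep '[[0,0.15,0,0],[0,0,0,0]]'; python3 -m creep '[[0,0.1,0,0],[0,0,0,0]]'
```

```text
time_s: 18.58
tcp_pos: [0.4698, -0.2307, -0.004]
orientation: [[0.986, 0.0, -0.169], [0.169, -0.0, 0.986], [0.0, -1.0, -0.0]]
force: [-0.5, 0.6, 1.4]
finger_gap: 0.0565
time_s: 18.82
tcp_pos: [0.4698, -0.2307, -0.0041]
orientation: [[0.986, -0.0, -0.169], [0.169, 0.0, 0.986], [-0.0, -1.0, 0.0]]
force: [-4.9, 3.2, 8.6]
finger_gap: 0.0563
```

```bash
python3 -m creep '[[0,0,0,0],[0,0,0,0],[0,0,0,0],[0,0,0,0]]' 0.7; python3 -m creep '[[0,0.75,0,0],[0,0,0,0],[0,0,0,0]]';  python3 - <<'E'
from h import *
s=robot.observe();c=robot.get_calibration("wrist");im=robot.snapshot("wrist");cv2.imwrite("pics/w14.png",im)
for b in blobs(im,"blue",2000): print(b.mean(0),rect(cast(c,b,.026)))
E
```

```text
time_s: 19.32
tcp_pos: [0.4695, -0.2305, -0.0055]
orientation: [[0.986, -0.0, -0.169], [0.169, 0.0, 0.986], [-0.0, -1.0, 0.0]]
force: [0.2, 0.4, 0.3]
finger_gap: 0.0726
time_s: 19.7
tcp_pos: [0.4694, -0.2304, -0.0132]
orientation: [[0.986, -0.0, -0.169], [0.169, 0.0, 0.986], [-0.0, -1.0, 0.0]]
force: [-0.1, 0.5, -0.7]
finger_gap: 0.0724
[278.98639456 282.28741497] (array([ 0.46845267, -0.22808051]), array([58.99306488, 60.84572601]), 9.756220817565918)
```

View pics/w14.png

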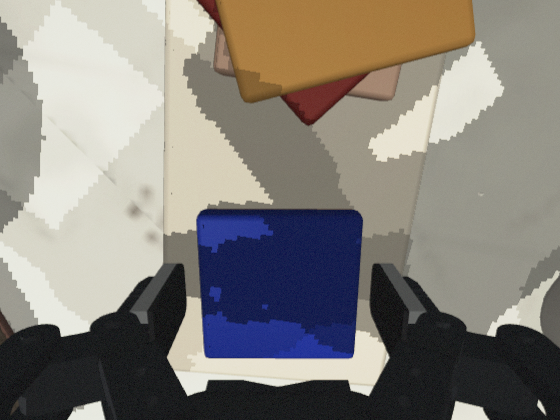

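```bash
python3 -m creep '[[0,0,0,0],[0,0,0,0],[0,0,0,0],[0,0,0,0]]' -1 60;python3 -m creep '[[0,-0.2,0,0],[0,-0.5,0,0],[0,-1,0,0],[0,0,0,0]]'; python3 - <<'E'
from h import *
s=robot.observe();c=robot.get_calibration("wrist");im=robot.snapshot("wrist");cv2.imwrite("pics/w15.png",im)
print(held("blue",im,c,s,.038),s["tcp_pos"])
E
```

```text
time_s: 20.25
tcp_pos: [0.4701, -0.2309, -0.0123]
orientation: [[0.986, 0.001, -0.169], [0.169, -0.001, 0.986], [0.001, -1.0, -0.001]]
force: [0.2, -0.3, 3.7]
finger_gap: 0.0582
time_s: 20.75
tcp_pos: [0.4703, -0.231, 0.0053]
orientation: [[0.986, 0.002, -0.169], [0.169, -0.001, 0.986], [0.002, -1.0, -0.002]]
force: [0.3, -0.1, -0.2]
finger_gap: 0.0583
(array([ 0.46896179, -0.22866275]), array([59.45898819, 60.90538025]), 9.670912742614746, array([-0.08955754, -3.80055351,  0.25134837])) [ 0.47034095 -0.23103725  0.00533485]
```

```bash
python3 -m creep '[[0,-2,0,0],[0,-4,0,0],[0,-2,0,0],[3.4,0,4.5,0],[3.5,0,4.7,0],[3.5,0,4.7,0],[3.5,0,4.7,0],[3.4,0,4.6,0],[3.4,0,4.6,0],[0,0,0,0],[0,0,0,0]]'; python3 -m creep '[[0,0,0,-0.15],[0,0,0,-0.15],[0,0,0,-0.15],[0,0,0,-0.15],[0,0,0,0],[0,0,0,0]]'; python3 - <<'E'
from h import *
s=robot.observe();c=robot.get_calibration("wrist");im=robot.snapshot("wrist");cv2.imwrite("pics/w16.png",im)
h_=held("blue",im,c,s,.0383);print(h_,s["tcp_pos"],s["finger_gap"])
t=np.r_[s["tcp_pos"][:2]+np.array([.632,.0837])-h_[0],.0487]; print(tool(0,s,t[:2],t[2]))
E
```

```text
time_s: 22.18
tcp_pos: [0.626, 0.0784, 0.0835]
orientation: [[0.985, -0.001, -0.17], [0.17, -0.0, 0.985], [-0.001, -1.0, -0.0]]
force: [-0.9, 0.4, -1.4]
finger_gap: 0.0585
time_s: 22.92
tcp_pos: [0.6262, 0.0776, 0.084]
orientation: [[0.72, -0.0, -0.694], [0.694, -0.0, 0.72], [-0.0, -1.0, 0.0]]
force: [0.2, 0.2, -0.9]
finger_gap: 0.0586
(array([0.62381079, 0.07955679]), array([59.16569901, 60.71641922]), 43.93413543701172, array([-0.03883791, -3.82995475,  0.30793049])) [0.62621608 0.07760413 0.08401943] 0.05858580914572572
[ 0.87822195  3.53166852 -0.27010369]
```

View pics/w16.png

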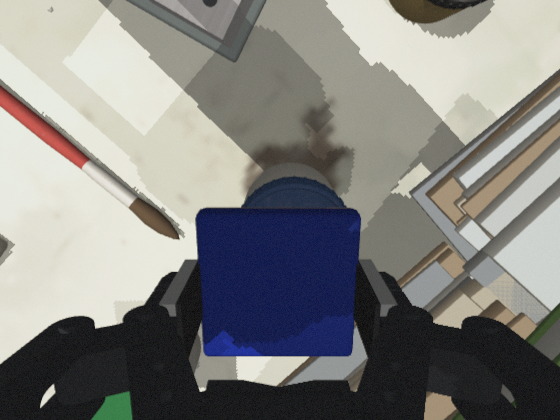

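```bash
python3 - <<'E'
from h import *
s=robot.observe();c=robot.get_calibration("wrist");t=robot.get_calibration("top")
for p in [(413,192),(400,268),(440,245)]:
    for z in (.0,.04,.08):
        w=cast(c,[p],z)[0]; print(p,z,w.round(3),proj(t,w).round(0))
E
python3 -c "
import cv2
a=cv2.imread('pics/top0.png')[80:200,120:360]
cv2.imwrite('pics/t0b.png',cv2.resize(a,None,fx=3.3,fy=3.3,interpolation=cv2.INTER_CUBIC))"
```

```text
(413, 192) 0.0 [0.685 0.149 0.   ] [[196. 162.]]
(413, 192) 0.04 [0.668 0.146 0.04 ] [[195. 163.]]
(413, 192) 0.08 [0.651 0.143 0.08 ] [[193. 165.]]
(400, 268) 0.0 [0.722 0.106 0.   ] [[209. 152.]]
(400, 268) 0.04 [0.699 0.11  0.04 ] [[206. 155.]]
(400, 268) 0.08 [0.676 0.113 0.08 ] [[202. 158.]]
(440, 245) 0.0 [0.729 0.138 0.   ] [[200. 150.]]
(440, 245) 0.04 [0.705 0.136 0.04 ] [[198. 153.]]
(440, 245) 0.08 [0.681 0.135 0.08 ] [[196. 156.]]
```

View pics/t0b.png

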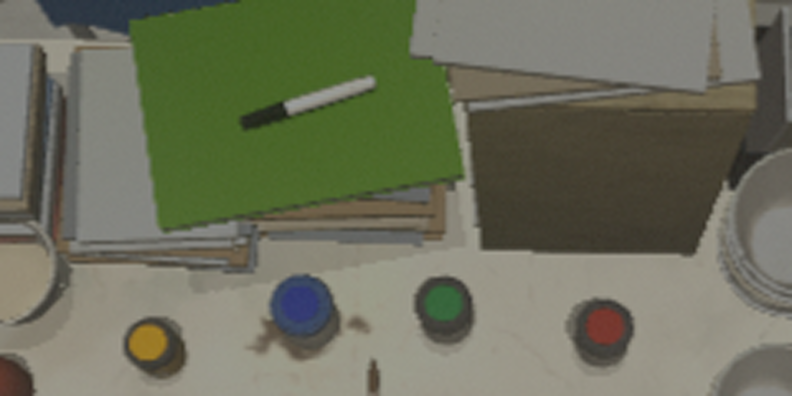

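```bash
python3 -m creep '[[0.88,1.0,-0.27,0],[0,1.5,0,0],[0,0.8,0,0],[0,0,0,0],[0,0,0,0]]';python3 - <<'E'
from h import *
s=robot.observe();c=robot.get_calibration("wrist");im=robot.snapshot("wrist");cv2.imwrite("pics/w17.png",im)
h_=held("blue",im,c,s,.0383);print(h_,s["tcp_pos"],s["finger_gap"])
t=np.r_[s["tcp_pos"][:2]+np.array([.632,.0837])-h_[0],.0457]; print(tool(0,s,t[:2],t[2]))
E
```

```text
time_s: 23.6
tcp_pos: [0.6349, 0.0827, 0.0512]
orientation: [[0.718, 0.0, -0.696], [0.696, -0.0, 0.718], [0.0, -1.0, -0.0]]
force: [-0.4, 0.2, -1.6]
finger_gap: 0.0584
(array([0.63242743, 0.0846604 ]), array([59.16713333, 60.72899628]), 44.118499755859375, array([-0.03697944, -3.83006188,  0.310333  ])) [0.63486197 0.08268865 0.05121065] 0.058371716762486384
[-0.09762005  0.55105868 -0.03909542]
```

```bash
python3 -m creep '[[-0.1,0.4,0,0],[0,0,0,0]]';python3 -m creep '[[0,0.1,0,0],[0,0,0,0]]';python3 -m creep '[[0,0.1,0,0],[0,0,0,0]]';python3 -m creep '[[0,0.1,0,0],[0,0,0,0]]'
```

```text
time_s: 23.9
tcp_pos: [0.6337, 0.0819, 0.0469]
orientation: [[0.718, -0.0, -0.696], [0.696, -0.0, 0.718], [-0.0, -1.0, 0.0]]
force: [-0.0, 0.3, -1.4]
finger_gap: 0.0579
time_s: 24.15
tcp_pos: [0.634, 0.082, 0.0461]
orientation: [[0.718, -0.0, -0.696], [0.696, -0.0, 0.718], [-0.0, -1.0, 0.0]]
force: [0.2, 0.3, -0.6]
finger_gap: 0.0581
time_s: 24.4
tcp_pos: [0.6342, 0.082, 0.0458]
orientation: [[0.718, 0.0, -0.696], [0.696, -0.0, 0.718], [0.0, -1.0, -0.0]]
force: [-1.9, -0.1, 3.0]
finger_gap: 0.0581
time_s: 24.65
tcp_pos: [0.6343, 0.082, 0.0458]
orientation: [[0.718, 0.0, -0.696], [0.696, -0.0, 0.718], [-0.0, -1.0, -0.0]]
force: [-5.4, -0.4, 7.7]
finger_gap: 0.0582
```

```bash
python3 -m creep '[[0,0,0,0],[0,0,0,0],[0,0,0,0],[0,-3,0,0],[0,-4,0,0],[0,0,0,0],[0,0,0,0]]' 0.7;python3 - <<'E'
from h import *
s=robot.observe();c=robot.get_calibration("wrist");im=robot.snapshot("wrist");cv2.imwrite("pics/w18.png",im)
for b in blobs(im,"blue",2000): print(b.mean(0),rect(cast(c,b,.084)))
print(s["tcp_pos"],np.degrees(np.arctan2(*s["orientation"][1::-1,0])),tool(0,s,(.463,-.1245),.11))
E
```

```text
time_s: 25.52
tcp_pos: [0.6337, 0.082, 0.1136]
orientation: [[0.718, -0.001, -0.696], [0.696, -0.0, 0.718], [-0.0, -1.0, 0.0]]
force: [-0.2, 0.1, 0.7]
finger_gap: 0.0727
[279.64770241 219.88183807] (array([0.63027557, 0.08587829]), array([58.90035629, 65.77894592]), 44.129127502441406)
[0.63369249 0.08197151 0.11355318] 44.11523932463142 [-26.62710835   0.36645473  -2.94162603]
```

View pics/w18.png

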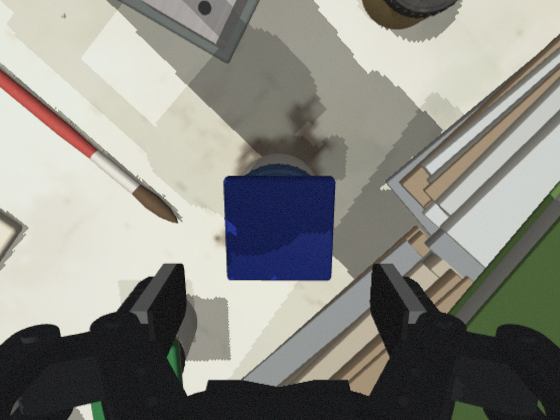

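```bash
python3 -m creep '[[-5.3,0,-0.59,0],[-5.3,0,-0.59,0],[-5.3,0,-0.59,0],[-5.3,0,-0.59,0],[-5.4,0,-0.59,0],[0,0,0,0.178],[0,2,0,0.178],[0,3,0,0],[0,0,0,0],[0,0,0,0]]' ;python3 - <<'E'
from h import *
s=robot.observe();c=robot.get_calibration("wrist");im=robot.snapshot("wrist");cv2.imwrite("pics/w19.png",im)
r=[rect(cast(c,b,.054)) for b in blobs(im,"ochre",3000)]
r=min(r,key=lambda q:np.hypot(*(q[0]-s["tcp_pos"][:2])));print(r)
print(s["tcp_pos"],np.degrees(np.arctan2(*s["orientation"][1::-1,0])),tool(0,s,r[0],.0157))
E
```

```text
time_s: 26.82
tcp_pos: [0.4635, -0.1243, 0.0641]
orientation: [[0.915, -0.001, -0.402], [0.402, 0.0, 0.915], [-0.0, -1.0, 0.0]]
force: [0.7, 0.2, 0.4]
finger_gap: 0.0726
(array([ 0.36085156, -0.07353282]), array([37.42211533, 37.23390961]), 25.406465530395508)
[ 0.46349661 -0.12428483  0.06412562] 23.727699116174854 [-7.35275473  4.84934856  8.7743342 ]
```

View pics/w19.png

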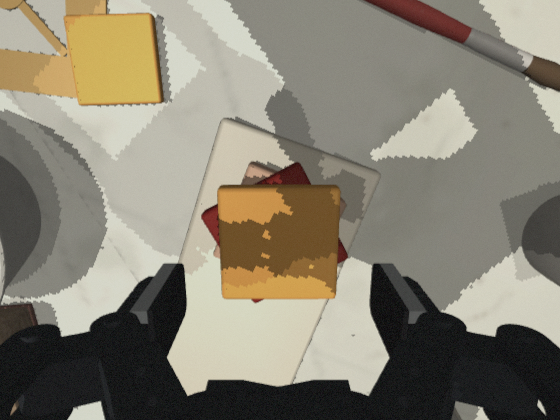

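```bash
sed -i 's/ochre=((18,130,80)/ochre=((11,130,60)/' h.py; python3 - <<'E'
from h import *
s=robot.observe();c=robot.get_calibration("wrist");im=cv2.imread("pics/w19.png")
r=[rect(cast(c,b,.054)) for b in blobs(im,"ochre",3000)]
r=min(r,key=lambda q:np.hypot(*(q[0]-s["tcp_pos"][:2])));print(r)
print(s["tcp_pos"],tool(0,s,r[0],.0157))
E
```

```text
(array([ 0.46349155, -0.1238264 ]), array([59.88549042, 61.9221344 ]), 24.507272720336914)
[ 0.46408461 -0.12452379  0.06486326] [-0.02938176  4.91624766  0.09105448]
```

```bash
python3 -m creep '[[0,3.0,0.1,0],[0,1.9,0,0],[0,0,0,0],[0,0,0,0]]'; python3 - <<'E'
from h import *
s=robot.observe();print(s["tcp_pos"],s["force"])
E
python3 -m creep '[[0,0,0,0],[0,0,0,0],[0,0,0,0],[0,0,0,0]]' -1 60
```

```text
time_s: 27.38
tcp_pos: [0.4643, -0.1239, 0.0167]
orientation: [[0.915, 0.002, -0.402], [0.402, -0.001, 0.915], [0.002, -1.0, -0.002]]
force: [-0.0, -1.3, 0.6]
finger_gap: 0.0724
[ 0.46434994 -0.12390473  0.01667033] [-0.01024294 -1.28606169  0.57547303]
time_s: 27.88
tcp_pos: [0.4649, -0.1242, 0.0173]
orientation: [[0.916, 0.003, -0.402], [0.402, -0.001, 0.916], [0.003, -1.0, -0.003]]
force: [-0.5, -0.1, 6.4]
finger_gap: 0.0581
```

```bash
python3 -m creep '[[0,-0.2,0,0],[0,-0.5,0,0],[0,-1,0,0],[0,-2,0,0],[0,-2.3,0,0],[0,0,0,0]]'; python3 - <<'E'
from h import *
s=robot.observe();c=robot.get_calibration("wrist");im=robot.snapshot("wrist");cv2.imwrite("pics/w20.png",im)
print(held("ochre",im,c,s,.0367),s["tcp_pos"],s["finger_gap"])
E
```

```text
time_s: 28.62
tcp_pos: [0.4649, -0.1242, 0.0776]
orientation: [[0.915, 0.005, -0.402], [0.402, -0.002, 0.915], [0.003, -1.0, -0.004]]
force: [0.5, -0.3, -1.3]
finger_gap: 0.0581
(array([ 0.46335333, -0.12277571]), array([59.1110611 , 61.26069641]), 23.669876098632812, array([-0.07132728, -3.67095489,  0.17821969])) [ 0.46489257 -0.12419582  0.07759181] 0.05814408353355674
```

View pics/w20.png

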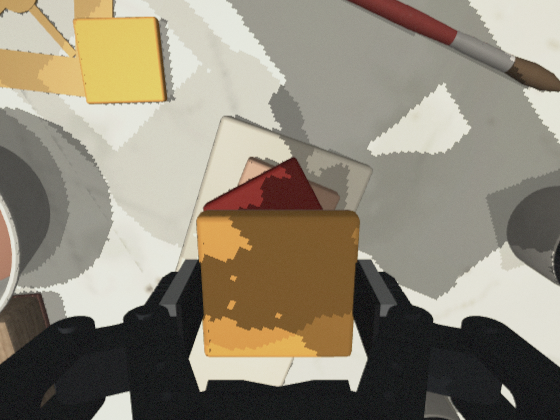

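```bash
python3 -m creep '[[3.77,-0.1,3.8,0],[3.77,-0.1,4.03,0],[3.77,-0.1,4.03,0],[3.77,-0.1,4.03,0],[3.77,-0.1,4.03,0],[0,0,0,0],[0,0,0,0]]'; python3 - <<'E'
from h import *
s=robot.observe();c=robot.get_calibration("wrist");im=robot.snapshot("wrist");cv2.imwrite("pics/w21.png",im)
print(held("ochre",im,c,s,.0367),s["tcp_pos"],s["finger_gap"])
for b in blobs(im,"ochre",300):
    r=rect(cast(c,b,.055)); print(b.mean(0),r)
E
```

```text
time_s: 29.55
tcp_pos: [0.5545, 0.1346, 0.0786]
orientation: [[0.915, -0.003, -0.403], [0.403, -0.001, 0.915], [-0.003, -1.0, 0.0]]
force: [0.2, 0.2, -0.6]
finger_gap: 0.0581
(array([0.55339886, 0.13537366]), array([59.20754242, 61.66457748]), 23.806421279907227, array([-0.0817445 , -3.66974183,  0.11998509])) [0.55453205 0.13457725 0.07857811] 0.058061608730621196
[277.66782007 282.17128028] (array([0.5660752 , 0.10620036]), array([86.52257538, 90.11309052]), 23.806428909301758)
[439.06465517  75.43103448] (array([0.59156146, 0.2398985 ]), array([38.13288879, 38.05101776]), 47.379127502441406)
```

View pics/w21.png

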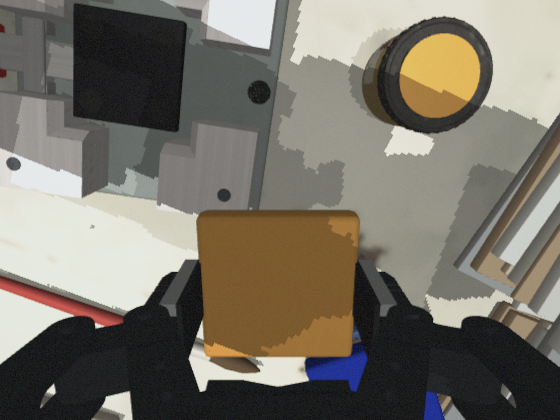

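```bash
python3 -m creep '[[3.85,0,4.0,0],[3.85,0,4.0,0],[0,0.5,0,0],[0,1.5,0,0],[0,1.5,0,0],[0,0.5,0,0],[0,0,0,0],[0,0,0,0]]'; python3 - <<'E'
from h import *
s=robot.observe();c=robot.get_calibration("wrist");im=robot.snapshot("wrist");cv2.imwrite("pics/w22.png",im)
h_=held("ochre",im,c,s,.0367);print(h_,s["tcp_pos"],s["finger_gap"])
t=s["tcp_pos"][:2]+np.array([.5916,.2399])-h_[0]; print(tool(0,s,t,.0323))
c=np.load("pics/w1c.npy",allow_pickle=True)
E
```

```text
time_s: 30.6
tcp_pos: [0.5944, 0.2388, 0.0407]
orientation: [[0.916, 0.001, -0.402], [0.402, 0.0, 0.916], [0.001, -1.0, -0.0]]
force: [0.7, 0.4, -1.1]
finger_gap: 0.0584
(array([0.59299139, 0.24005038]), array([59.08672333, 60.73345947]), 23.688980102539062, array([-0.07449154, -3.6701029 ,  0.16518088])) [0.59437384 0.23884716 0.0407135 ] 0.0583504285425152
[-0.13430182  0.84120788  0.04229045]
```

```bash
python3 -m creep '[[-0.13,0.4,0.04,0],[0,0.2,0,0],[0,0,0,0]]';python3 -m creep '[[0,0.15,0,0],[0,0,0,0]]';python3 -m creep '[[0,0.1,0,0],[0,0,0,0]]';python3 -m creep '[[0,0.1,0,0],[0,0,0,0]]'
```

```text
time_s: 31.02
tcp_pos: [0.5923, 0.2388, 0.0338]
orientation: [[0.915, -0.001, -0.402], [0.402, -0.0, 0.915], [-0.001, -1.0, 0.0]]
force: [0.2, 0.1, -1.2]
finger_gap: 0.058
time_s: 31.28
tcp_pos: [0.5926, 0.2388, 0.0325]
orientation: [[0.915, -0.0, -0.402], [0.402, -0.0, 0.915], [-0.0, -1.0, -0.0]]
force: [0.5, -0.9, -1.2]
finger_gap: 0.0581
time_s: 31.52
tcp_pos: [0.5928, 0.2389, 0.0324]
orientation: [[0.916, 0.0, -0.402], [0.402, 0.0, 0.916], [0.0, -1.0, -0.0]]
force: [-1.9, -0.7, 3.4]
finger_gap: 0.0578
time_s: 31.78
tcp_pos: [0.5929, 0.2389, 0.0323]
orientation: [[0.915, 0.0, -0.402], [0.402, -0.0, 0.915], [0.0, -1.0, -0.0]]
force: [-4.5, -1.3, 9.3]
finger_gap: 0.0579
```

Contact is at 0.0324, as predicted. Release and rise.

```bash
python3 -m creep '[[0,0,0,0],[0,0,0,0],[0,0,0,0],[0,-3,0,0],[0,-4,0,0],[0,0,0,0],[0,0,0,0]]' 0.7;python3 - <<'E'
from h import *
s=robot.observe();c=robot.get_calibration("wrist");im=robot.snapshot("wrist");cv2.imwrite("pics/w23.png",im)
for b in blobs(im,"ochre",2000): print(b.mean(0),rect(cast(c,b,.069)))
print(s["tcp_pos"],np.degrees(np.arctan2(*s["orientation"][1::-1,0])),tool(0,s,(.463,-.1245),.11))
E
```

```text
time_s: 32.65
tcp_pos: [0.5923, 0.2387, 0.1]
orientation: [[0.916, -0.001, -0.402], [0.402, -0.0, 0.916], [-0.001, -1.0, 0.0]]
force: [-0.1, 0.2, -1.0]
finger_gap: 0.0724
[279.40298507 227.53482587] (array([0.59173767, 0.24009073]), array([58.90312195, 60.40855408]), 23.605607986450195)
[0.59225578 0.23873016 0.10004065] 23.719245862455956 [-26.44548058  -0.98235904 -28.05522148]
```

View pics/w23.png

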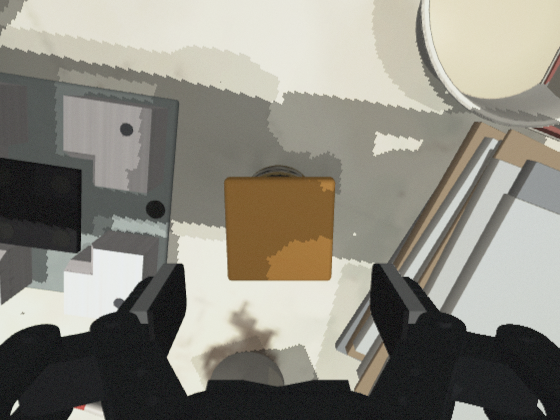

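```bash
python3 -m creep '[[-3.78,-0.14,-4.0,0],[-3.78,-0.14,-4.0,0],[-3.78,-0.14,-4.0,0],[-3.78,-0.14,-4.0,0],[-3.78,-0.14,-4.0,0],[-3.78,-0.14,-4.0,0],[-3.78,-0.14,-4.0,0],[0,0,0,0],[0,0,0,0]]' ;python3 - <<'E'
from h import *
s=robot.observe();c=robot.get_calibration("wrist");im=robot.snapshot("wrist");cv2.imwrite("pics/w24.png",im)
for b in blobs(im,"red",2000): print(b.mean(0),rect(cast(c,b,.04)))
print(s["tcp_pos"],np.degrees(np.arctan2(*s["orientation"][1::-1,0])))
E
```

```text
time_s: 33.83
tcp_pos: [0.4623, -0.1235, 0.1092]
orientation: [[0.916, -0.002, -0.402], [0.402, 0.001, 0.916], [-0.001, -1.0, 0.002]]
force: [-0.6, 0.8, 0.3]
finger_gap: 0.0725
[277.17704918 212.18688525] (array([ 0.46137878, -0.12479018]), array([59.55411148, 59.91766739]), 52.3592529296875)
[ 0.46230206 -0.12353228  0.10919194] 23.68192013602974
```

View pics/w24.png

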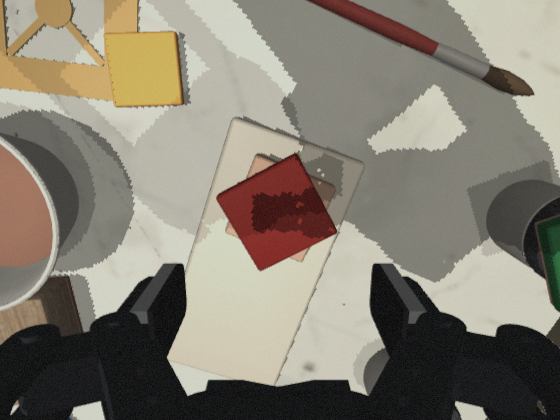

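```bash
python3 -m creep '[[-0.13,0,-0.08,-0.167],[0,2,0,-0.167],[0,4,0,-0.167],[0,0,0,0],[0,0,0,0]]' ;python3 - <<'E'
from h import *
s=robot.observe();c=robot.get_calibration("wrist");im=robot.snapshot("wrist");cv2.imwrite("pics/w25.png",im)
for b in blobs(im,"red",3000):
    r=rect(cast(c,b,.04));print(b.mean(0),r,tool(0,s,r[0],.002))
print(s["tcp_pos"],np.degrees(np.arctan2(*s["orientation"][1::-1,0])))
E
```

```text
time_s: 34.5
tcp_pos: [0.4628, -0.1246, 0.0512]
orientation: [[0.61, 0.001, -0.792], [0.792, -0.0, 0.61], [0.0, -1.0, -0.001]]
force: [0.8, -1.2, 0.1]
finger_gap: 0.0724
[275.45022624 239.80090498] (array([ 0.46086725, -0.12495596]), array([59.42741776, 60.81101227]), 51.51295852661133) [-0.14576075  4.91942734  0.13518077]
[480.14411765  74.77058824] (array([ 0.45549118, -0.00318162]), array([87.56317902,  8.90047836]), 2.0868990421295166) [9.17213761 4.91685582 7.99365917]
[ 0.46280048 -0.12461726  0.05119529] 52.38440874912663
```

```bash
python3 -m creep '[[-0.14,2.9,0.1,0],[0,2.0,0,0],[0,0,0,0],[0,0,0,0]]'; python3 -m creep '[[0,0,0,0],[0,0,0,0],[0,0,0,0],[0,0,0,0]]' -1 60;python3 -m creep '[[0,-0.2,0,0],[0,-0.5,0,0],[0,-1,0,0],[0,0,0,0]]'; python3 - <<'E'
from h import *
s=robot.observe();c=robot.get_calibration("wrist");im=robot.snapshot("wrist");cv2.imwrite("pics/w26.png",im)
print(held("red",im,c,s,.0375),s["tcp_pos"],s["finger_gap"])
E
```

```text
time_s: 35.05
tcp_pos: [0.4619, -0.1263, 0.0033]
orientation: [[0.61, 0.003, -0.792], [0.792, -0.001, 0.61], [0.001, -1.0, -0.003]]
force: [-0.4, -0.4, 1.0]
finger_gap: 0.0726
time_s: 35.55
tcp_pos: [0.4624, -0.1265, 0.0037]
orientation: [[0.61, 0.004, -0.792], [0.792, -0.002, 0.61], [0.001, -1.0, -0.004]]
force: [-0.8, -0.1, 6.6]
finger_gap: 0.0577
time_s: 36.05
tcp_pos: [0.4613, -0.1261, 0.0196]
orientation: [[0.61, 0.002, -0.793], [0.793, -0.001, 0.61], [0.001, -1.0, -0.002]]
force: [-0.2, 1.1, -0.8]
finger_gap: 0.0581
(array([ 0.45910056, -0.12472475]), array([58.81439209, 60.79021454]), 52.39585876464844, array([-0.0239205 , -3.75059837,  0.25354005])) [ 0.46133543 -0.12611746  0.01963156] 0.05807715770478687
```

View pics/w26.png

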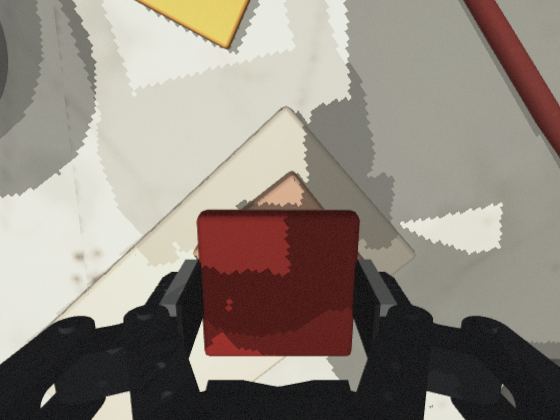

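```bash
python3 -m creep '[[0,-2,0,0],[0,-3,0,0],[0,-1.2,0,0],[0.43,0,-4.3,0],[0.43,0,-4.7,0],[0.43,0,-4.7,0],[0.43,0,-4.6,0],[0,0,0,0],[0,0,0,0],[0,0,0,0]]'; python3 - <<'E'
from h import *
s=robot.observe();c=robot.get_calibration("wrist");im=robot.snapshot("wrist");cv2.imwrite("pics/w27.png",im)
h_=held("red",im,c,s,.0363);print(h_,s["tcp_pos"],s["finger_gap"])
t=s["tcp_pos"][:2]+np.array([.618,-.225])-h_[0]; print(tool(0,s,t,.0397))
E
```

```text
time_s: 37.35
tcp_pos: [0.615, -0.2229, 0.0801]
orientation: [[0.609, -0.001, -0.793], [0.793, 0.0, 0.609], [-0.0, -1.0, 0.001]]
force: [0.3, 0.5, 0.1]
finger_gap: 0.0578
(array([ 0.61331171, -0.22192319]), array([59.22805786, 61.2413826 ]), 52.450767517089844, array([-0.02333762, -3.62979815,  0.1931454 ])) [ 0.61495109 -0.2228983   0.08005525] 0.057843678818987644
[ 0.0426279   4.03493803 -0.56337505]
```

View pics/w27.png

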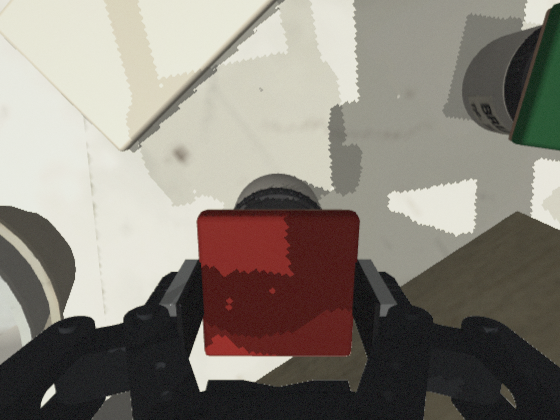

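```bash
python3 -m creep '[[0.04,1,-0.56,0],[0,1.5,0,0],[0,1,0,0],[0,0.1,0,0],[0,0,0,0]]';python3 -m creep '[[0,0.1,0,0],[0,0,0,0],[0,0,0,0]]'; python3 - <<'E'
from h import *
s=robot.observe();c=robot.get_calibration("wrist");im=robot.snapshot("wrist")
h_=held("red",im,c,s,.0363);print(h_,s["tcp_pos"],s["finger_gap"])
t=s["tcp_pos"][:2]+np.array([.618,-.225])-h_[0]; print(tool(0,s,t,.0397))
E
```

```text
time_s: 38.02
tcp_pos: [0.6207, -0.2268, 0.0443]
orientation: [[0.61, -0.0, -0.793], [0.793, 0.0, 0.61], [-0.0, -1.0, 0.0]]
force: [-0.1, -0.2, -0.3]
finger_gap: 0.0579
time_s: 38.4
tcp_pos: [0.6208, -0.2269, 0.0437]
orientation: [[0.61, 0.0, -0.793], [0.793, -0.0, 0.61], [0.0, -1.0, -0.001]]
force: [-0.1, 0.1, -1.0]
finger_gap: 0.0584
(array([ 0.61917133, -0.22587518]), array([59.23883057, 61.30288696]), 52.4282112121582, array([-0.01938132, -3.63009751,  0.19062628])) [ 0.62081649 -0.22689284  0.04372653] 0.05844285362273367
[-0.00209997  0.40257918  0.14640434]
```

```bash
python3 -m creep '[[0,0.3,0.1,0],[0,0,0,0]]';python3 -m creep '[[0,0.1,0,0],[0,0,0,0]]';python3 -m creep '[[0,0.1,0,0],[0,0,0,0]]'
```

```text
time_s: 38.7
tcp_pos: [0.6196, -0.226, 0.04]
orientation: [[0.61, -0.001, -0.793], [0.793, 0.0, 0.61], [-0.0, -1.0, 0.001]]
force: [0.2, -1.1, -0.3]
finger_gap: 0.0578
time_s: 38.95
tcp_pos: [0.6201, -0.2263, 0.0398]
orientation: [[0.61, 0.0, -0.793], [0.793, -0.0, 0.61], [0.0, -1.0, -0.0]]
force: [-1.3, 0.6, 1.3]
finger_gap: 0.058
time_s: 39.2
tcp_pos: [0.6203, -0.2263, 0.0398]
orientation: [[0.61, 0.0, -0.793], [0.793, -0.0, 0.61], [0.0, -1.0, -0.001]]
force: [-2.4, 1.2, 6.0]
finger_gap: 0.0581
```

```bash
python3 -m creep '[[0,0,0,0],[0,0,0,0],[0,0,0,0],[0,-3,0,0],[0,-4,0,0],[0,0,0,0],[0,0,0,0]]' 0.7;python3 - <<'E'
from h import *
s=robot.observe();c=robot.get_calibration("wrist");im=robot.snapshot("wrist");cv2.imwrite("pics/w28.png",im)
for b in blobs(im,"red",2000): print(b.mean(0),rect(cast(c,b,.076)))
print(s["tcp_pos"],np.degrees(np.arctan2(*s["orientation"][1::-1,0])),tool(0,s,(.461,-.1265),.11))
E
```

```text
time_s: 40.08
tcp_pos: [0.6196, -0.2261, 0.1078]
orientation: [[0.61, -0.001, -0.793], [0.793, 0.0, 0.61], [-0.0, -1.0, 0.001]]
force: [-0.1, 0.9, 0.0]
finger_gap: 0.0726
[278.07   228.4175] (array([ 0.61907336, -0.22559647]), array([58.77099228, 60.13578415]), 52.427955627441406)
[ 0.61956502 -0.22607541  0.1078009 ] 52.4218138984642 [-1.77845491 -0.20813002 18.63929746]
```

View pics/w28.png

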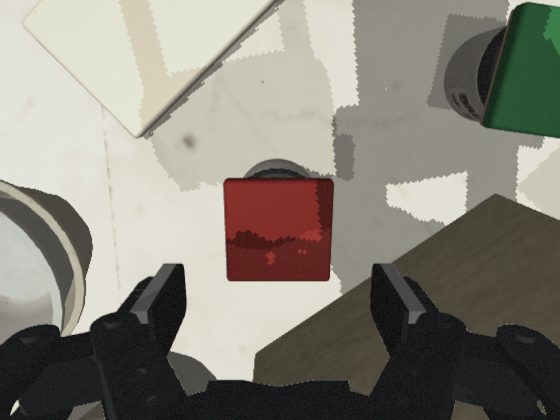

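Red is down at (0.619,-0.226). Next is the plain tile.

```bash
python3 -m creep '[[-0.44,0,4.66,0],[-0.44,0,4.66,0],[-0.44,0,4.66,0],[-0.44,0,4.66,0],[0,0,0,0],[0,0,0,0]]';python3 - <<'E'
from h import *
s=robot.observe();c=robot.get_calibration("wrist");im=robot.snapshot("wrist");cv2.imwrite("pics/w29.png",im)
h=cv2.cvtColor(im,cv2.COLOR_BGR2HSV)
print(s["tcp_pos"],np.degrees(np.arctan2(*s["orientation"][1::-1,0])))
p=proj(c,[.461,-.1265,.026])[0].astype(int); print(p,h[p[1]-60:p[1]+61:12,p[0]].tolist())
E
```

```text
time_s: 40.88
tcp_pos: [0.4614, -0.1265, 0.1078]
orientation: [[0.61, -0.0, -0.793], [0.793, 0.0, 0.61], [-0.0, -1.0, 0.0]]
force: [0.0, 0.5, 0.2]
finger_gap: 0.0725
[ 0.46141098 -0.12653401  0.10778672] 52.426692821085894
[277 207] [[22, 34, 188], [13, 83, 166], [12, 82, 181], [14, 85, 178], [13, 83, 176], [14, 82, 184], [14, 77, 179], [12, 82, 128], [13, 82, 128], [11, 80, 128], [24, 32, 201]]
```

View pics/w29.png

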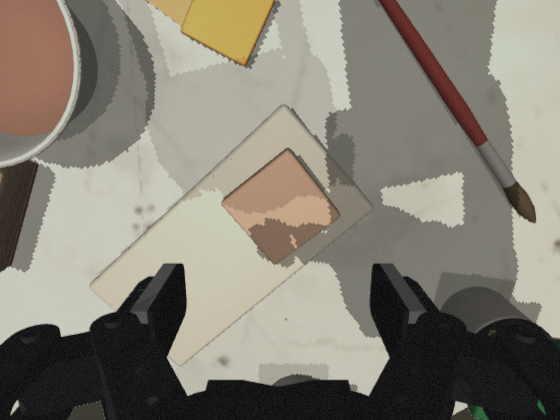

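```bash
sed -i 's/^  red=/  plain=((7,58,60),(18,125,255)),red=/' h.py; python3 - <<'E'
from h import *
s=robot.observe();c=robot.get_calibration("wrist");im=cv2.imread("pics/w29.png")
for b in blobs(im,"plain",2000): print(b.mean(0),rect(cast(c,b,.026)))
im=cv2.imread("pics/w21.png")
E
```

```text
[31.13079019 64.98092643] (array([ 0.30006873, -0.19232048]), array([44.41044617, 85.16594696]), 41.05889892578125)
[281.26792453 206.59622642] (array([ 0.46360431, -0.12570448]), array([60.59955215, 60.04315186]), 0.7346383929252625)
```

```bash
python3 -m creep '[[0.2,0,-0.12,-0.167],[0,2,0,-0.167],[0,4,0,-0.167],[0,2,0,-0.167],[0,0,0,0],[0,0,0,0]]';python3 - <<'E'
from h import *
s=robot.observe();c=robot.get_calibration("wrist");im=robot.snapshot("wrist");cv2.imwrite("pics/w30.png",im)
for b in blobs(im,"plain",4000):
    r=rect(cast(c,b,.026)); print(b.mean(0),r,tool(0,s,r[0],-.012))
print(s["tcp_pos"],np.degrees(np.arctan2(*s["orientation"][1::-1,0])))
E
```

```text
time_s: 41.68
tcp_pos: [0.4648, -0.1263, 0.0294]
orientation: [[-0.01, 0.001, -1.0], [1.0, -0.001, -0.01], [-0.001, -1.0, -0.001]]
force: [0.3, -0.3, -0.8]
finger_gap: 0.0724
[277.63870968 243.06236559] (array([ 0.46217578, -0.12584447]), array([61.61483765, 59.38311386]), 0.9437173008918762) [0.05188616 4.13916629 0.27159953]
[ 0.46484205 -0.12631356  0.02939549] 90.5499933468596
```

View pics/w30.png

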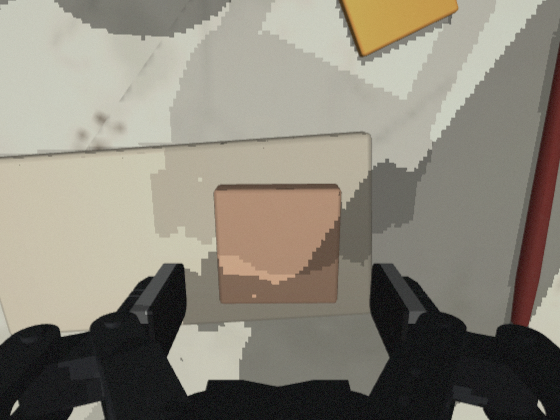

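```bash
python3 -m creep '[[0.05,2.6,0.2,0],[0,1.5,0,0],[0,0,0,0],[0,0,0,0]]'; python3 -m creep '[[0,0,0,0],[0,0,0,0],[0,0,0,0],[0,0,0,0]]' -1 60;python3 -m creep '[[0,-0.2,0,0],[0,-0.5,0,0],[0,-1,0,0],[0,0,0,0]]'; python3 - <<'E'
from h import *
s=robot.observe();c=robot.get_calibration("wrist");im=robot.snapshot("wrist");cv2.imwrite("pics/w31.png",im)
print(held("plain",im,c,s,.037),s["tcp_pos"],s["finger_gap"])
E
```

```text
time_s: 42.22
tcp_pos: [0.4623, -0.1254, -0.0117]
orientation: [[-0.012, 0.001, -1.0], [1.0, -0.001, -0.012], [-0.001, -1.0, -0.001]]
force: [-0.8, 0.0, -0.6]
finger_gap: 0.0727
time_s: 42.72
tcp_pos: [0.4629, -0.1257, -0.011]
orientation: [[-0.012, 0.003, -1.0], [1.0, -0.001, -0.012], [-0.001, -1.0, -0.003]]
force: [-0.3, 0.8, 6.9]
finger_gap: 0.0581
time_s: 43.22
tcp_pos: [0.4624, -0.1255, 0.0056]
orientation: [[-0.012, 0.002, -1.0], [1.0, -0.001, -0.012], [-0.001, -1.0, -0.002]]
force: [-0.8, 0.2, -0.0]
finger_gap: 0.0581
(array([ 0.46152243, -0.12494029]), array([62.17915344, 59.37691879]), 0.7209241986274719, array([ 0.05535489, -3.70023724,  0.08358003])) [ 0.46244208 -0.1255189   0.00560718] 0.05808027148342408
```

View pics/w31.png

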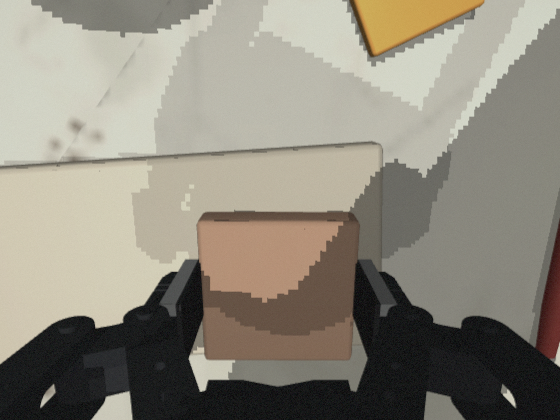

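```bash
python3 -m creep '[[0,-3,0,0],[0,-5,0,0],[1,-3,0,-0.125],[4,0,0,-0.125],[5,0,0,0],[5,0,0,0],[1,0,0,0],[0,0,0,0],[0,0,0,0],[0,0,0,0]]';python3 - <<'E'
from h import *
s=robot.observe();c=robot.get_calibration("wrist");im=robot.snapshot("wrist");cv2.imwrite("pics/w32.png",im)
np.save("pics/w32c.npy",c,allow_pickle=True)
print(s["tcp_pos"],s["finger_gap"],np.degrees(np.arctan2(*s["orientation"][1::-1,0])),held("plain",im,c,s,.037))
E
```

```text
time_s: 44.52
tcp_pos: [0.4278, 0.0297, 0.1144]
orientation: [[-0.258, -0.0, -0.966], [0.966, -0.0, -0.258], [-0.0, -1.0, 0.0]]
force: [0.0, 1.1, -1.3]
finger_gap: 0.058
[0.42776325 0.02974854 0.11440039] 0.057969709686158694 104.92338782947267 (array([0.42921371, 0.03100582]), array([68.24604034, 59.20298767]), 14.618754386901855, array([ 0.08349749, -3.70004992, -0.17176888]))
```

View pics/w32.png

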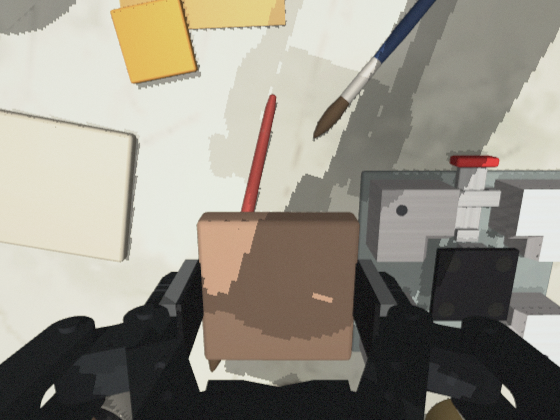

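```bash
python3 - <<'E'
from h import *
c=np.load("pics/w32c.npy",allow_pickle=True).item();im=cv2.imread("pics/w32.png")
def bed(im,c,roi):
    x0,y0,x1,y1=roi
    g=cv2.cvtColor(im,cv2.COLOR_BGR2GRAY); m=np.zeros_like(g); m[y0:y1,x0:x1]=(g[y0:y1,x0:x1]<45)*255
    cs,_=cv2.findContours(m,cv2.RETR_EXTERNAL,cv2.CHAIN_APPROX_NONE)
    q=max(cs,key=cv2.contourArea); return q[:,0].mean(0),rect(cast(c,q[:,0],.037))
print(bed(im,c,(415,235,530,340)))
s=robot.observe()
r=bed(im,c,(415,235,530,340))[1]; print(s["tcp_pos"],tool(0,s,r[0],.04))
# edges of base plate/blocks for check: screw holes
print(cast(c,[(402,211)],.04))
E
```

```text
(array([469.30827068, 298.60902256]), (array([0.45361566, 0.18389552]), array([72.98590088, 82.83303833]), 14.930283546447754))
[0.42772794 0.0298376  0.11440622] [14.21950975  7.43805934 -6.47177385]
[[0.40665417 0.11092171 0.04      ]]
```

```bash
python3 -c "
import cv2
a=cv2.imread('pics/w32.png')[140:380,340:560]
cv2.imwrite('pics/w32a.png',cv2.resize(a,None,fx=2.5,fy=2.5,interpolation=cv2.INTER_CUBIC))"
```

```text
(no output)
```

View pics/w32a.png

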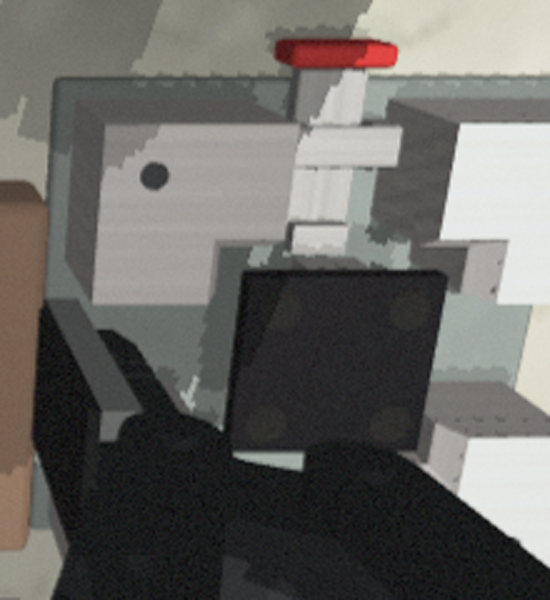

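```bash
python3 - <<'E'
from h import *
c=np.load("pics/w32c.npy",allow_pickle=True).item()
P=cast(c,[(437.2,248),(518.8,248.8),(507.2,320),(431.2,319.2)],.037)
print(P.round(4).tolist(),P.mean(0),[np.linalg.norm(P[i]-P[i-1])*1e3 for i in range(4)])
d=P[1]-P[0]+P[2]-P[3];print(np.degrees(np.arctan2(d[1],d[0])))
s=robot.observe(); print(s["tcp_pos"],tool(0,s,P.mean(0)[:2],.04))
E
```

```text
[[0.4262, 0.145, 0.037], [0.4121, 0.2001, 0.037], [0.4662, 0.2159, 0.037], [0.48, 0.1615, 0.037]] [0.44611281 0.18063634 0.037     ] [np.float64(56.21216607048583), np.float64(56.85797365690947), np.float64(56.26223346940093), np.float64(56.064421782219654)]
104.28739646975873
[0.42772794 0.0298376  0.11440622] [14.09788616  7.43822881 -5.66284968]
```

```bash
python3 - <<'E'
from h import *
s=robot.observe();c=robot.get_calibration("wrist")
z=s["tcp_pos"][2]+.037
P=cast(c,[(199,221),(357,221),(352,359),(205,359)],z)
T=(P-s["tcp_pos"])@s["orientation"]*100; print(T.round(2).tolist(),T.mean(0))
E
```

```text
[[-2.77, -3.7, 2.83], [2.96, -3.7, 2.83], [3.1, -3.7, -3.04], [-2.86, -3.7, -3.04]] [ 0.10753612 -3.70003013 -0.10337824]
```

```bash
python3 -m creep '[[4.68,0,-1.87,0],[4.68,0,-1.87,0],[4.67,0,-1.87,0],[0,2,0,0],[0,3,0,0],[0,2,0,0],[0,0,0,0],[0,0,0,0]]';python3 - <<'E'
from h import *
s=robot.observe();c=robot.get_calibration("wrist");im=robot.snapshot("wrist");cv2.imwrite("pics/w33.png",im)
print(s["tcp_pos"],s["finger_gap"],np.degrees(np.arctan2(*s["orientation"][1::-1,0])),held("plain",im,c,s,.037),tool(0,s,(.4463,.1807),.014)-[.07,0,-.07])
E
```

```text
time_s: 45.58
tcp_pos: [0.4462, 0.1806, 0.0453]
orientation: [[-0.258, 0.001, -0.966], [0.966, 0.0, -0.258], [-0.0, -1.0, -0.001]]
force: [0.1, -0.2, 0.4]
finger_gap: 0.058
[0.4461512  0.1805848  0.04528397] 0.05800252280849872 104.98107053095919 (array([0.44527338, 0.18123169]), array([62.17150497, 59.36225891]), 14.984795570373535, array([ 0.08488535, -3.70008621,  0.06361517])) [-0.06246772  3.12841527  0.05642005]
```

View pics/w33.png

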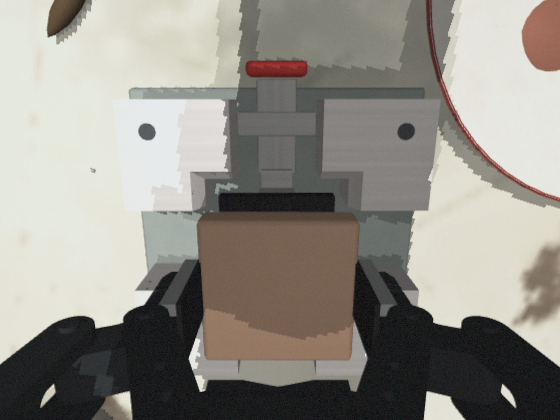

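Aligned with the window. Lower onto the bed.

```bash
python3 -m creep '[[-0.05,1.5,0.05,0],[0,1.1,0,0],[0,0.2,0,0],[0,0,0,0],[0,0,0,0]]';python3 -m creep '[[0,0.2,0,0],[0,0,0,0]]';python3 -m creep '[[0,0.1,0,0],[0,0,0,0]]'
```

```text
time_s: 46.25
tcp_pos: [0.4453, 0.1803, 0.0168]
orientation: [[-0.259, 0.001, -0.966], [0.966, 0.0, -0.259], [-0.0, -1.0, -0.001]]
force: [0.6, -0.2, -0.2]
finger_gap: 0.058
time_s: 46.5
tcp_pos: [0.4449, 0.1802, 0.0144]
orientation: [[-0.259, 0.0, -0.966], [0.966, 0.0, -0.259], [0.0, -1.0, -0.0]]
force: [0.3, -0.4, -0.6]
finger_gap: 0.0582
time_s: 46.75
tcp_pos: [0.4451, 0.1802, 0.0138]
orientation: [[-0.259, 0.0, -0.966], [0.966, -0.0, -0.259], [-0.0, -1.0, 0.0]]
force: [-2.0, -0.1, 3.7]
finger_gap: 0.058
```

```bash
python3 -m creep '[[0,0,0,0],[0,0,0,0],[0,0,0,0],[0,-3,0,0],[0,-3,0,0],[0,0,0,0],[0,0,0,0]]' 0.7;python3 - <<'E'
from h import *
s=robot.observe();c=robot.get_calibration("wrist");im=robot.snapshot("wrist");cv2.imwrite("pics/w34.png",im)
print(s["tcp_pos"],np.degrees(np.arctan2(*s["orientation"][1::-1,0])))
for b in blobs(im,"plain",2000): print(b.mean(0),rect(cast(c,b,.051)))
E
```

```text
time_s: 47.62
tcp_pos: [0.4444, 0.18, 0.0726]
orientation: [[-0.259, -0.001, -0.966], [0.966, -0.0, -0.259], [0.0, -1.0, 0.001]]
force: [-1.5, 0.1, -0.4]
finger_gap: 0.0728
[0.44442391 0.1800497  0.0726174 ] 105.02282031187016
[277.86255924 236.72037915] (array([0.44489511, 0.18102122]), array([61.17943954, 59.38331985]), 15.028392791748047)
[521.90909091  44.74431818] (array([0.32309412, 0.26580737]), array([28.05760384, 27.15494728]), 40.201053619384766)
```

View pics/w34.png

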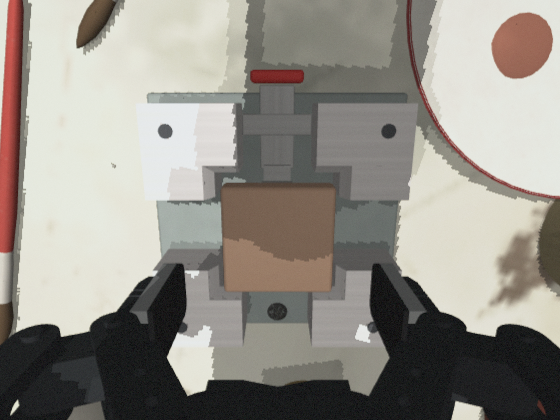

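```bash
python3 -m creep '[[0.07,0,-0.13,0],[0,0,0,0],[0,0,0,0],[0,0,0,0],[0,0,0,0],[0,2.2,0,0],[0,1.8,0,0],[0,0,0,0]]' -1 60;python3 -m creep '[[0,0.4,0,0],[0,0,0,0]]';python3 -m creep '[[0,0.3,0,0],[0,0,0,0]]'
```

```text
time_s: 48.68
tcp_pos: [0.4442, 0.1808, 0.0314]
orientation: [[-0.259, -0.004, -0.966], [0.966, -0.001, -0.259], [0.0, -1.0, 0.004]]
force: [-0.3, -0.2, 0.0]
finger_gap: -0.0001
time_s: 48.92
tcp_pos: [0.4463, 0.1813, 0.0297]
orientation: [[-0.259, 0.001, -0.966], [0.966, 0.0, -0.259], [-0.0, -1.0, -0.001]]
force: [0.4, -0.2, 0.1]
finger_gap: 0.0001
time_s: 49.18
tcp_pos: [0.4465, 0.1813, 0.0269]
orientation: [[-0.259, 0.001, -0.966], [0.966, 0.0, -0.259], [-0.0, -1.0, -0.001]]
force: [-0.1, 1.1, 1.3]
finger_gap: 0.0002
```

Contact is at 0.0269, as predicted. Press in steps.

```bash
python3 -m creep '[[0,0.3,0,0],[0,0.3,0,0],[0,0,0,0]]';python3 -m creep '[[0,0.2,0,0],[0,0.2,0,0],[0,0,0,0]]';python3 -m creep '[[0,0.2,0,0],[0,0,0,0]]';python3 -m creep '[[0,0.1,0,0],[0,0,0,0]]'
```

```text
time_s: 49.55
tcp_pos: [0.4466, 0.1813, 0.0213]
orientation: [[-0.259, 0.001, -0.966], [0.966, 0.0, -0.259], [-0.0, -1.0, -0.001]]
force: [-2.1, -1.3, 6.3]
finger_gap: -0.0002
time_s: 49.92
tcp_pos: [0.4466, 0.1813, 0.0173]
orientation: [[-0.259, 0.001, -0.966], [0.966, 0.0, -0.259], [-0.0, -1.0, -0.001]]
force: [-1.5, -1.0, 6.9]
finger_gap: 0.0002
time_s: 50.18
tcp_pos: [0.4467, 0.1813, 0.0154]
orientation: [[-0.259, 0.001, -0.966], [0.966, 0.0, -0.259], [-0.0, -1.0, -0.001]]
force: [-2.5, -0.9, 9.2]
finger_gap: 0.0
time_s: 50.42
tcp_pos: [0.4467, 0.1813, 0.0146]
orientation: [[-0.259, 0.001, -0.966], [0.966, 0.0, -0.259], [-0.0, -1.0, -0.001]]
force: [-2.7, -0.8, 8.3]
finger_gap: 0.0002
```

```bash
python3 -m creep '[[0,0.1,0,0],[0,0,0,0]]';python3 -m creep '[[0,0.1,0,0],[0,0,0,0]]'
```

```text
time_s: 50.68
tcp_pos: [0.4466, 0.1814, 0.0138]
orientation: [[-0.259, 0.001, -0.966], [0.966, 0.0, -0.259], [-0.0, -1.0, -0.001]]
force: [-3.7, -0.9, 10.6]
finger_gap: -0.0003
time_s: 50.92
tcp_pos: [0.4467, 0.1813, 0.0137]
orientation: [[-0.259, -0.0, -0.966], [0.966, -0.0, -0.259], [-0.0, -1.0, 0.0]]
force: [-6.6, -1.4, 17.8]
finger_gap: -0.0
```

Reached the stop (13 mm, force rising). Rise slowly and check whether it latched.

```bash
python3 -m creep '[[0,-0.2,0,0],[0,-0.2,0,0],[0,0,0,0]]';python3 -m creep '[[0,-1,0,0],[0,-3,0,0],[0,-4,0,0],[0,-4,0,0],[0,0,0,0],[0,0,0,0]]';python3 - <<'E'
from h import *
s=robot.observe();c=robot.get_calibration("wrist");im=robot.snapshot("wrist");cv2.imwrite("pics/w35.png",im)
print(s["tcp_pos"])
for b in blobs(im,"plain",1500):
  for z in (.04,.051): print(z,b.mean(0),rect(cast(c,b,z)))
E
```

```text
time_s: 51.3
tcp_pos: [0.4466, 0.1813, 0.016]
orientation: [[-0.259, 0.001, -0.966], [0.966, 0.0, -0.259], [-0.0, -1.0, -0.001]]
force: [-1.3, -0.7, 6.2]
finger_gap: -0.0001
time_s: 52.05
tcp_pos: [0.4453, 0.181, 0.1345]
orientation: [[-0.259, -0.001, -0.966], [0.966, -0.0, -0.259], [0.0, -1.0, 0.001]]
force: [0.1, -0.6, -0.2]
finger_gap: 0.0
[0.44534087 0.18101075 0.1345301 ]
0.04 [276.73501577 201.40694006] (array([0.44532568, 0.1813396 ]), array([60.20333481, 59.18776321]), 15.030115127563477)
0.051 [276.73501577 201.40694006] (array([0.44247754, 0.18059509]), array([57.67527008, 56.70236206]), 15.030113220214844)
0.04 [468.19708029  55.74452555] (array([0.31835611, 0.27546423]), array([30.69874954, 29.55745316]), 23.784194946289062)
0.051 [468.19708029  55.74452555] (array([0.32083966, 0.27076727]), array([29.40967751, 28.31626892]), 23.784271240234375)
```

View pics/w35.png

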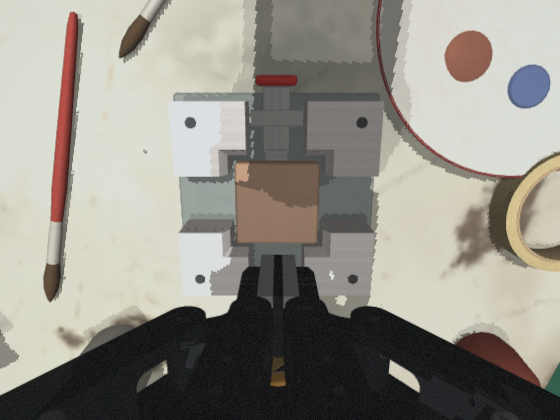

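```bash
python3 -m creep '[[-2,-5,0,0],[-3,-5,0,0],[-3,-5,0,0],[-3,-4,0,0],[0,0,0,0.13],[0,0,0,0.13],[0,0,0,0],[0,0,0,0]]' ;python3 - <<'E'
from h import *
s=robot.observe();c=robot.get_calibration("wrist");im=robot.snapshot("wrist");cv2.imwrite("pics/w36.png",im)
sd=robot.snapshot("side");cv2.imwrite("pics/s36.png",cv2.resize(sd[120:260,190:390],None,fx=4,fy=4,interpolation=cv2.INTER_CUBIC))
print(s["tcp_pos"])
for k,z in dict(green=.076,blue=.084,ochre=.069,red=.076,plain=.04).items():
  for b in blobs(im,k,800): print(k,b.mean(0).round(),rect(cast(c,b,z)))
E
```

```text
time_s: 53.1
tcp_pos: [0.4742, 0.075, 0.3241]
orientation: [[-0.004, -0.002, -1.0], [1.0, 0.0, -0.004], [0.0, -1.0, 0.002]]
force: [0.2, -0.5, 0.9]
finger_gap: -0.0001
[0.47417495 0.07500588 0.32407081]
green [166. 296.] (array([ 0.63888562, -0.06079159]), array([59.50033188, 61.67778015]), 44.37898254394531)
ochre [411. 261.] (array([0.5900376 , 0.23720564]), array([62.28739929, 58.90359497]), 23.53701400756836)
ochre [150.  47.] (array([ 0.35060385, -0.05766567]), array([41.5498848 , 40.53083038]), 25.075695037841797)
red [ 31. 283.] (array([ 0.61761292, -0.2228243 ]), array([59.86658859, 64.7372818 ]), 52.16477966308594)
red [530. 221.] (array([0.53435144, 0.36881491]), array([75.70146942, 47.24117279]), 65.71338653564453)
plain [367. 138.] (array([0.44619287, 0.18106697]), array([60.35982513, 60.6269989 ]), 14.9269380569458)
plain [30. 12.] (array([ 0.31667413, -0.19198526]), array([33.63633347, 69.82107544]), 0.2521114647388458)
```

View pics/w36.png

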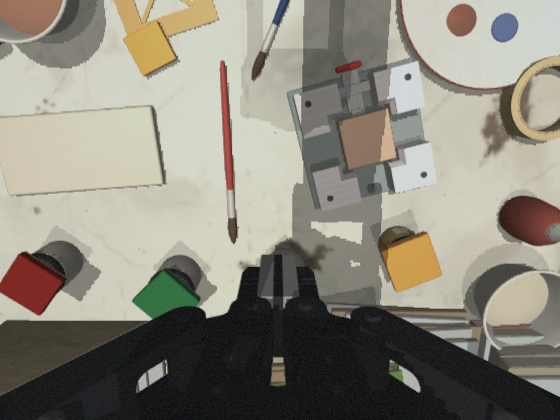

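View pics/s36.png

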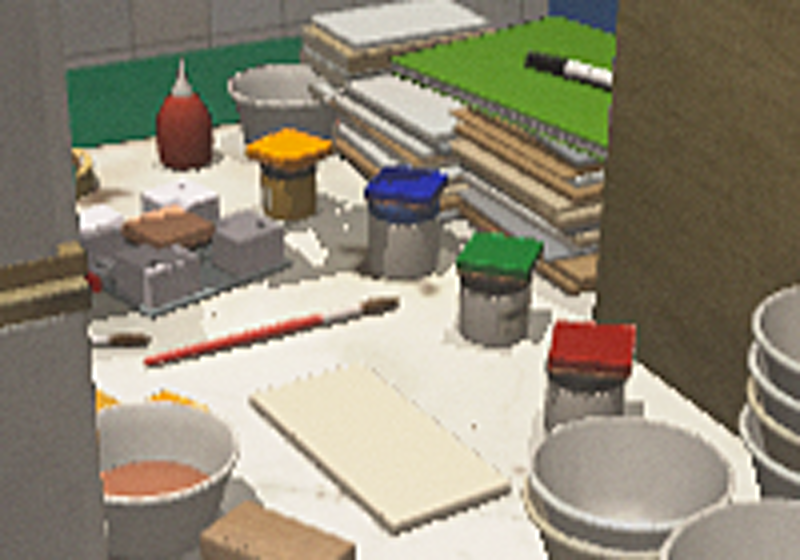

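```bash
python3 - <<'E'
from h import *
c=robot.get_calibration("side")
sd=robot.snapshot("side");cv2.imwrite("pics/s37.png",sd)
a=cv2.resize(sd[150:200,205:270],None,fx=10,fy=10,interpolation=cv2.INTER_CUBIC)
th=np.radians(15)
R=np.array([[np.cos(th),-np.sin(th)],[np.sin(th),np.cos(th)]])
for z,col in ((.04,(0,255,0)),(.051,(0,0,255))):
    P=[np.r_[np.array([.4457,.1812])+R@np.array(q),z] for q in ((.03,.03),(.03,-.03),(-.03,-.03),(-.03,.03))]
    p=(proj(c,P)-[205,150]+.5)*10
    cv2.polylines(a,[p.astype(np.int32)],True,col,1)
# block tops corners
P=[np.r_[np.array([.4463,.1807])+R@np.array(q),.04] for q in ((.07,.07),(.07,-.07),(-.07,-.07),(-.07,.07))]
cv2.polylines(a,[((proj(c,P)-[205,150]+.5)*10).astype(np.int32)],True,(255,0,0),1)
cv2.imwrite("pics/s37a.png",a)
E
```

```text
(no output)
```

View pics/s37a.png

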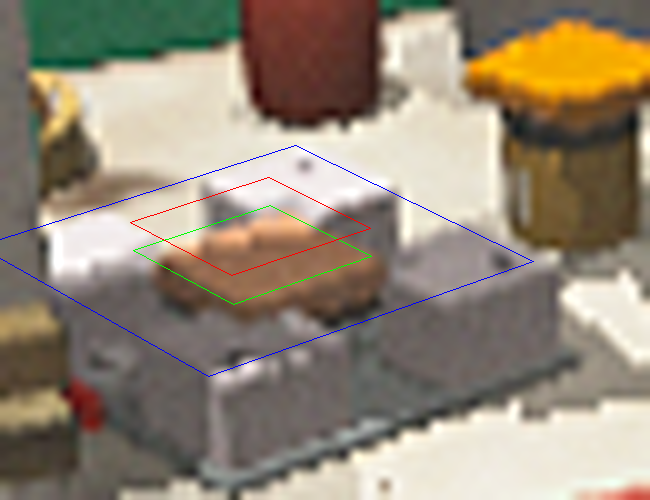

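```bash
python3 -m creep '[[-5,0,2,0],[-5,0,2,0],[-5,0,2,0],[-5,0,2,0],[0,0,0,0],[0,0,0,0]]'; python3 - <<'E'
from h import *
c=robot.get_calibration("wrist");im=robot.snapshot("wrist");cv2.imwrite("pics/w38.png",im)
t=robot.snapshot("top");ct=robot.get_calibration("top")
cv2.imwrite("pics/t38.png",cv2.resize(t[140:260,95:335],None,fx=3.3,fy=3.3,interpolation=cv2.INTER_CUBIC))
for k,z in dict(green=.076,blue=.084,ochre=.069,red=.076).items():
  for b in blobs(im,k,800): print("w",k,b.mean(0).round(),rect(cast(c,b,z)))
  for b in blobs(t,k,80): print("t",k,b.mean(0).round(),rect(cast(ct,b,z)))
E
```

```text
time_s: 54.0
tcp_pos: [0.3951, -0.1249, 0.3254]
orientation: [[-0.002, 0.0, -1.0], [1.0, 0.0, -0.002], [0.0, -1.0, -0.0]]
force: [-0.4, 0.6, 0.3]
finger_gap: 0.0002
t green [ 49. 166.] (array([0.64220074, 0.62390332]), array([479.52285767, 343.78765869]), 5.9336113929748535)
t green [254. 170.] (array([ 0.63961066, -0.06207069]), array([57.25366211, 57.0137291 ]), 45.661376953125)
t blue [437.  17.] (array([ 1.21523254, -0.68956342]), array([ 40.65491104, 170.87060547]), 58.322330474853516)
t blue [210. 170.] (array([0.63243433, 0.08194107]), array([55.09975052, 55.66851807]), 44.414215087890625)
w ochre [316. 116.] (array([ 0.34054956, -0.08201332]), array([40.43297577, 40.81745529]), 26.03312110900879)
w ochre [548. 319.] (array([0.59455493, 0.22345958]), array([65.24027252, 37.18282318]), 22.765850067138672)
t ochre [495.  38.] (array([ 1.13335034, -0.89547742]), array([ 58.01008224, 445.70874023]), 1.1019953489303589)
t ochre [164. 182.] (array([0.5913595 , 0.23655856]), array([60.84381485, 59.3760643 ]), 23.85982894897461)
t ochre [476. 113.] (array([ 0.85747015, -0.80998529]), 
[... 231 characters left out ...]
58740234, 591.42175293]), 52.337440490722656)
t red [262. 217.] (array([ 0.48134714, -0.08884959]), array([138.01321411, 100.55966187]), 62.8287239074707)
t red [245. 279.] (array([ 0.32034058, -0.03343974]), array([167.25787354, 174.66314697]), 58.918113708496094)
t red [303. 177.] (array([ 0.61929773, -0.22582253]), array([57.09450531, 57.31173706]), 52.317020416259766)
t red [255. 365.] (array([ 0.02549468, -0.08889446]), array([ 29.97313118, 101.46169281]), 89.68831634521484)
t red [210. 252.] (array([0.36161276, 0.07123244]), array([ 20.89733696, 134.50059509]), 65.28268432617188)
t red [242. 389.] (array([-0.04626054, -0.05396562]), array([62.65026855, 18.22261047]), 2.461076498031616)
```

View pics/w38.png

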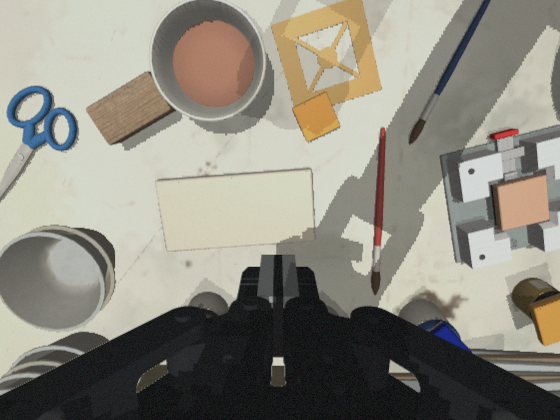

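View pics/t38.png

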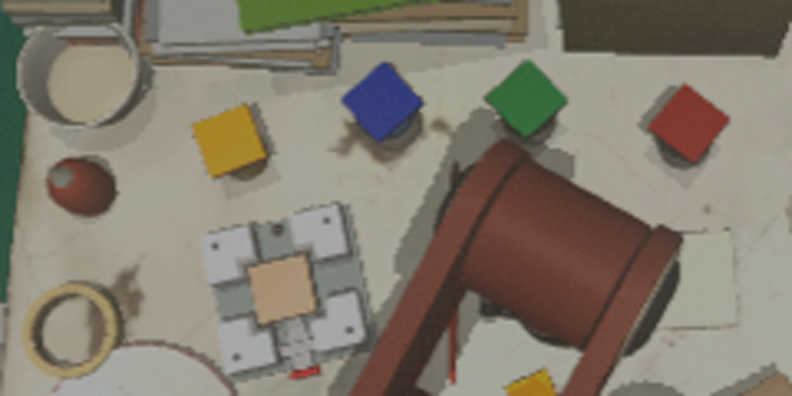

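```bash
python3 - <<'E'
from cell import robot
print(robot.observe()["time_s"],robot.observe()["joint_vel"].round(2)); print(robot.job_done())
E
```

```text
54.1 [ 0.65  0.14 -0.06 -0.03 -0.01 -0.12]
the job is handed in; nothing more can be done
None
```

I laid the four glazed tiles on the lids of their matching pots. The plain tile went into the jig window, and I pressed it with shut fingers to the 13 mm stop, where it latched. I handed the job in at 54.1 s with the arm clear of everything; no verdict was reported.

**Last checks**
- **Glazed tiles:** In the top view each tile centre was within about 4 mm of the lid's dab as measured before the tiles were moved. Ochre was the farthest at about 4 mm, although a close wrist picture put it within 1 mm.
- **Pots:** All stood upright in the last side view. I did not measure how far they moved, because the tiles hide the lids.
- **Plain tile:** It lies about 1 mm from the jig centre and measures 59–60 mm across when taken at 40 mm height, so it is flush. The side view agrees once its offset of about 2 pixels is allowed for.

**What disagreed or went wrong**
- **Finger tips:** They sit about 24 mm behind the reported TCP, not at it as described. I found this by touching down on the green tile and corrected for it.
- **Blue tile:** My first grip was too shallow, only on the top edge. I lowered the tile back onto the bat and regripped it before carrying it.
- **Jig force:** The wrist still read 6 N as I started to rise from the jig. I put that down to lag, since the later pictures show the tile staying flush.

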